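# Last jar out of the drying hood

### The job

Slide the hood's sloping clear sash up close to its top stop, where it stays up by itself, and let go of it. Then reach in under it, take out the red-capped jar, keeping it upright, and lower it gently into the free place of the steel tray, so that the tray is full. Leave the sash up and do not disturb the other jars and bottles.

Things in the scene. Friction and masses are not known exactly. Their poses are not given: they have to be found in the camera images.
- hood: Drying hood fixed to the bench, 300 deep (x) x 380 wide (y) x 400 high; white frame, clear walls, open only at its sloping front. Origin: centre of its underside; x points from its front (robot side) to its back, z up. Floor 10 mm above the bench; front sill at x = -138 to -150 mm, 22 mm high. Inside 340 mm wide, between 18 mm wide white sloping side rails.
- sash (a joint): Sash travel up its slope, m: 0 shut, 0.20 top stop; it moves along (0.5, 0, 0.866) of the hood frame. A clear sheet 200 mm long x 340 wide, 0.5 kg, blue edge strips; its lower edge when shut is at hood x = -130, z = 30 mm. Lifts with up to about 7 N; let go below about 0.10 it slides shut, above 0.15 it stays where left; a counterweight arm behind the hood swings with it.
- sash_handle (a point): Middle of the sash's black handle: a round bar 12 mm thick, 80 mm long, lying up the slope (60 degrees from level) in the sash's middle, its axis 45 mm out from the sheet, a leg at each end; lower end 20 mm up from the sash's lower edge. Pinch it across (closing along the hood's y) from above. Moves with the sash; point x up the slope, z square out of the sheet.
- jar_mid (a point): Middle (half-way up) of the amber jar with a red cap, 40 mm in diameter, 80 high, about 0.13 kg, loose on the hood floor, 65 to 105 mm (level) behind the shut sash's lower edge and up to 60 mm left or right of the middle. With the sash near its top stop, a gripper tilted about 40 degrees, its back leaning out of the front, reaches it under the sash.
- tray: Steel tray fixed to the bench, 80 (x) x 226 (y) x 20 mm high, walls 4 mm, divided into a row of three square places (each 70 x 72 inside) 74 mm apart (centres) along its y axis. Origin: centre of its underside. Inner floor 4 mm above the bench.
- free_place: Centre of the tray's free place, marked with a flat blue dot of 44 mm on the tray floor; origin 5 mm above the bench. The jar's middle stands 44 mm above the bench when it stands in the tray.
- stock_a_mid (a point): Middle (half-way up) of a white-capped amber jar, 40 mm in diameter, 80 high, standing in another place of the tray. Leave it.
- stock_b_mid (a point): Middle of the second such white-capped jar in the tray. Leave it.
- brown_bottle: Brown bottle, 56 mm in diameter, 130 high, loose, standing at the back of the hood floor; origin: centre of its underside. Leave it.
- flask: Orange flask with white cap, 68 mm in diameter, 130 high, loose on the bench; origin: centre of its underside. Leave it.

How it is judged:
On the way, in this order (a step that is already met when the one before it is completed fails the run):
1. the sash is up (travel over 0.15 m), stands still and nothing of the robot touches it (value of joint sash above 0.15 m and contact force between each of the arm, the fingers and sash below 0.1 N and velocity of joint sash between -0.01 and 0.01 m/s), for 0.4 s.
2. the jar is out of the hood, in front of its sill (x of jar_mid in the frame of hood below -0.17 m), for 0.1 s.
3. the jar is lowered to the floor of the free place (within about 10 mm) while still held (horizontal distance between jar_mid and free_place below 0.022 m and height (world z) of jar_mid below 0.055 m and contact force between the fingers and jar above 0.3 N), for 0.05 s.
At the end, for the whole second after the job is handed in: The red-capped jar stands upright (within 0.12 rad) and still in the free place of the tray, within 22 mm of its centre and on its floor, released; the sash stays up at more than 0.15 m of travel (horizontal distance between jar_mid and free_place below 0.022 m and height (world z) of jar_mid below 0.055 m and angle between jar_mid's own z axis and vertical below 0.12 rad and linear speed of jar below 0.02 m/s and value of joint sash above 0.15 m); the robot touches nothing.
It fails at once if the red-capped jar is tipped by more than 0.6 rad (angle between jar_mid's own z axis and vertical above 0.6 rad).
It fails at once if a white-capped jar is shifted by more than 25 mm or tipped over (distance of stock_a_mid from where it was at the start of the episode above 0.025 m or angle between stock_a_mid's own z axis and vertical above 0.5 rad).
It fails at once if a white-capped jar is shifted by more than 25 mm or tipped over (distance of stock_b_mid from where it was at the start of the episode above 0.025 m or angle between stock_b_mid's own z axis and vertical above 0.5 rad).
It fails at once if a brown bottle is shifted by more than 30 mm or tipped over (distance of brown_bottle from where it was at the start of the episode above 0.03 m or angle between brown_bottle's own z axis and vertical above 0.5 rad).
It fails at once if a flask is shifted by more than 30 mm or tipped over (distance of flask from where it was at the start of the episode above 0.03 m or angle between flask's own z axis and vertical above 0.5 rad).
It also fails if it takes over 58 s, if anything falls off the work surface, if the arm or the gripper's body presses on something with over 40 N, if the wrist force passes 120 N, or if a joint passes its speed limit or range.

### The arm

A 7-joint arm with a two-finger parallel gripper is mounted at the origin on the work surface. World frame = base frame: x ahead of the robot, y to its left, z up, the work surface at z = 0. Lengths are in m, angles in rad, forces in N, time in s.
With the tool pointing down it reaches from about 0.35 to 0.9 m from the base axis. Payload 7.2 kg.
Tool frame: the origin (TCP) lies on the centre line of the jaws, within the pads' length; the fingertips stand 14 mm ahead of it and the grasp point (between the pads) lies 5 mm behind it; z points along the fingers, y is the line along which they close (so a half turn about z gives the same grasp; the last joint's range is limited). The gripper opens to 88 mm and grips with 3 to 60 N. Pads are 20 mm wide; open, the fingers measure 115 mm over their backs; the gripper's body (75 mm by 178 mm) begins 61 mm behind the grasp point.
Start: joints at [1.198, 0.411, -0.013, 1.596, 0.006, 1.134, -0.082], TCP at [0.188, -0.596, 0.237] pointing down, gripper open.
Joint ranges: [-2.95, 2.95], [-0.29, 1.99], [-1.47, 1.44], [0.14, 2.54], [-1.03, 4.17], [0.13, 1.85], [-2.86, 2.86]. Speed limits (rad/s): [2.39, 2.39, 3.01, 3.01, 3.14, 3.14, 3.14].

### API

Orientations are given as a rotation vector (axis times angle).
In Python, from plant import env gives the robot as it stands.
- The arm moves only by the tool servo_tool, never from a script. Its argument "steps" is a list of rows, each an object of numbers: "tx", "ty", "tz": the shift along the tool's x, y, z in mm; "wx", "wy", "wz": the turn, a rotation vector about the tool's x, y, z in rad; "fingers": the finger opening in mm, from 0 to 87.8. In form: [{"tx": .., "ty": .., "tz": .., "wx": .., "wy": .., "wz": .., "fingers": ..}, ...]. A call has exactly 10 rows; each row shifts and turns the commanded pose from where the row before left it, along the tool's axes as they then stand; what a row does not reach is not made up. A row lasts 1/12 s, in which the tool goes at most 41.7 mm and 7.16 degrees, less where a joint would pass 70% of its speed; a pose out of reach is approached as far as the arm can. A call is refused whole if a number of a shift passes 41.7 or a number of a turn 0.125, either way. A call with a gripper value outside its range is refused whole. The fingers move at their own pace and stop on an object; the grip force is fixed at half the most. Time passes only in rows, so rows that do not move let the fingers close, or fill a call up. It gives the time, the measured TCP pose, the force, the opening and the grip force at its end, in the units of the state.
- env.read_state(): the state, without advancing time (a new reading comes with each control period).
- env.capture(name): name is "side" or "top"; returns (picture, depth): 420x560x3 uint8, red, green, blue; 420x560 float32, m along the optical axis (not along the pixel's ray), 0 where there is no reading.
- env.camera_info(name): a dict with "vertical_fov" (degrees; the focal length in pixels is half the picture's height over the tangent of half this angle, whatever the lens; pixels are square), "cx", "cy" (the principal point, pixels), "k1" (the pictures are not rectified: a ray, as slopes to the right and down, at radius r is drawn at 1 + k1 r^2 times it, then the intrinsics apply), "rvec" (rotation vector, rad) and "tvec" (3), from world to camera coordinates, as OpenCV has them. Camera axes: x right, y down, z forward; pixel columns grow to the right and rows downward; lengths in m; the calibration is good to about 2 mm. A picture is of the moment at which its call begins. camera_info takes no time and is no camera call.
- env.hand_in(): hands the job in; it is judged then, once.
The state is a dict: "time": time; "joint_pos": joint angles; "qd": joint speeds; "joint_torque": joint torques, N m; "tcp_pos": TCP position; "ee_rot": TCP orientation; "force": force on the tool from outside, world axes, zero at the start; "ft_torque": the same for the moment, N m; "opening": finger opening in m; "grip_force": force on a finger pad.
Only numpy, scipy, OpenCV 4.12 (cv2) and the standard library are available. Lean on these libraries where they do the work, as an engineer would, in place of code of your own. Each camera call takes 0.05 s, during which the arm holds its last target. There are 200 camera calls.

## Working session

There is one attempt and no reset: what is moved stays moved. The work goes in short steps, Python scripts to look and compute and a tool call to move; the robot and the scene stay as the last step left them, time stands still between calls to the robot, and variables do not carry over. Pictures are saved under pics/ and viewed, at most 10 in all, crops included, and the job is handed in when it is done.

Besides the shell and the picture viewer there is one more tool, called after "Request:" by a JSON object that holds its "api" and its "payload". servo_tool: Moves the arm, as the interface text tells. Its arguments: {"type":"object","properties":{"steps":{"type":"array"}},"required":["steps"]}

```bash
mkdir -p pics
cat > h.py <<'E'
import numpy as np, cv2
from scipy.spatial.transform import Rotation as R
from plant import env
def cam(n):
    i=env.camera_info(n); f=210/np.tan(np.radians(i["vertical_fov"])/2)
    return f,i["cx"],i["cy"],i["k1"],R.from_rotvec(i["rvec"]).as_matrix(),np.array(i["tvec"])
def cloud(n,d):
    f,cx,cy,k,Rm,t=cam(n)
    v,u=np.mgrid[:420,:560].astype(float)
    x=(u-cx)/f;y=(v-cy)/f;rd=np.hypot(x,y);r=rd.copy()
    for _ in range(20): r=rd/(1+k*r*r)
    s=1/(1+k*r*r)
    P=np.stack([x*s*d,y*s*d,d],-1)
    W=(P-t)@Rm; W[d<=0]=np.nan
    return W
def proj(n,p):
    f,cx,cy,k,Rm,t=cam(n)
    c=np.atleast_2d(p)@Rm.T+t; x=c[:,0]/c[:,2];y=c[:,1]/c[:,2];g=1+k*(x*x+y*y)
    return np.stack([x*g*f+cx,y*g*f+cy],-1)
def shot(n,name):
    p,d=env.capture(n); cv2.imwrite(f"pics/{name}.png",p[:,:,::-1]); np.savez(f"{name}.npz",p=p,d=d,W=cloud(n,d)); return p,d
E
python3 - <<'E'
from h import *
for n in("side","top"):
    shot(n,n+"0"); i=env.camera_info(n); print(i)
s=env.read_state();print(s)
E
```

```text
{'vertical_fov': 42.74965559641882, 'cx': 282.94010611662605, 'cy': 213.00102155350024, 'k1': -0.19138203886305283, 'rvec': array([ 0.57800339, -2.67610421,  1.16174497]), 'tvec': array([0.52843293, 0.2684488 , 0.92629066])}
{'vertical_fov': 48.501213914733455, 'cx': 280.4840835995341, 'cy': 208.540434670682, 'k1': -0.13551427473399458, 'rvec': array([ 2.17624293, -2.11377579,  0.165404  ]), 'tvec': array([-0.06293667,  0.62675082,  0.96914296])}
{'time': 0.1, 'joint_pos': array([ 1.19781309,  0.41181259, -0.01275282,  1.59690001,  0.0056175 ,
        1.13432122, -0.0821917 ]), 'qd': array([ 1.45944025e-03, -3.97036642e-03,  1.49804128e-03, -1.71538725e-03,
        7.79375208e-05, -4.49341592e-04, -3.11235777e-04]), 'joint_torque': array([ 2.07071687e-03, -5.89102113e+01,  6.43435344e-01, -2.91711724e+01,
       -5.38502424e-02,  1.45823942e-02,  8.27347526e-05]), 'tcp_pos': array([ 0.18741359, -0.59580512,  0.23592222]), 'ee_rot': array([-3.10381108e+00, -4.76812954e-01,  4.87004636e-04]), 'force': array([-0.30517769,  0.33942823, -0.29045413]), 'ft_torque': array([ 0.00356319, -0.04920961, -0.01896751]), 'grip_force': 0.0, 'opening': 0.08781687123322977}
```

View pics/side0.png

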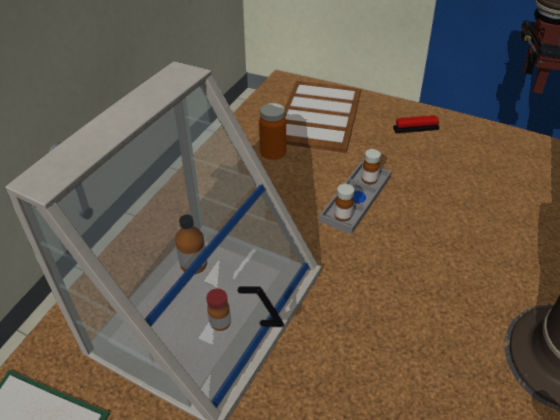

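View pics/top0.png

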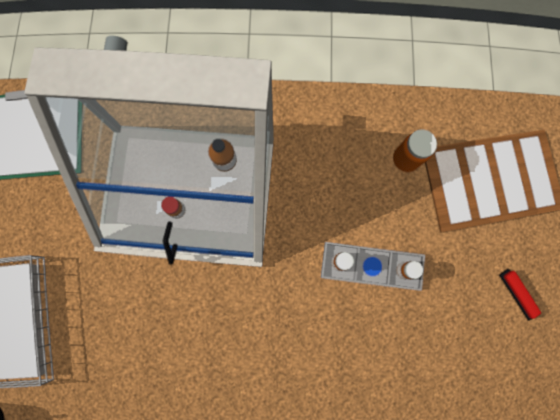

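The side view shows the red cap at about (217,298), the black handle at about (265,305) and the blue dot at (358,197). In the top view they are at (171,206), (170,243) and (373,266). The hood is slightly yawed.

Run:
```python
from h import *
np.set_printoptions(precision=4,suppress=True)
def med(W,m,l):
    q=W[m];q=q[~np.isnan(q[:,0])]
    if len(q): print(l,len(q),np.median(q,0),q.min(0),q.max(0))
    return q
for n in("side","top"):
    z=np.load(n+"0.npz");p=z["p"];W=z["W"];h=cv2.cvtColor(p,cv2.COLOR_RGB2HSV).astype(int)
    v,u=np.mgrid[:420,:560]
    box=lambda a,b,c,d:(u>=a)&(u<=c)&(v>=b)&(v<=d)
    red=((h[...,0]<6)|(h[...,0]>172))&(h[...,1]>150)&(h[...,2]>70)
    blue=(h[...,0]>105)&(h[...,0]<130)&(h[...,1]>170)
    blk=h[...,2]<40
    B={"side":dict(cap=(200,285,232,310),hd=(235,282,288,330),dot=(345,185,372,208),strip=(140,180,310,400),whA=(362,148,384,160),whB=(335,183,356,197)),
       "top":dict(cap=(158,194,185,218),hd=(155,215,182,266),dot=(358,252,386,280),strip=(70,175,262,262),whA=(333,250,356,272),whB=(400,258,426,282))}[n]
    med(W,red&box(*B["cap"]),n+" cap"); q=med(W,blk&box(*B["hd"]),n+" hd");
    med(W,blue&box(*B["dot"]),n+" dot")
    for k in("whA","whB"): med(W,(h[...,1]<60)&(h[...,2]>120)&box(*B[k]),n+k)
    q=med(W,blue&box(*B["strip"]),n+" strip")
    for lo,hi in((.0,.1),(.1,.3)):
        s=q[(q[:,2]>lo)&(q[:,2]<hi)]
        if len(s)>20:
            a=np.polyfit(s[:,1],s[:,0],1); print("  strip z",np.median(s[:,2]),"slope dx/dy",a[0],"yrange",np.percentile(s[:,1],[1,99]),'x at mid',np.polyval(a,np.mean(np.percentile(s[:,1],[1,99]))))
    roof=(abs(W[...,2]-.4)<.006); q=W[roof]
    if len(q)>50: print("roof",cv2.minAreaRect((q[:,:2]*1000).astype(np.float32)),np.median(q[:,2]))
    tr=(abs(W[...,2]-.02)<.004)&box(*((315,235,430,295) if n=="top" else (318,160,395,232))); q=W[tr]
    print("tray",cv2.minAreaRect((q[:,:2]*1000).astype(np.float32)))
```

```text
side cap 225 [0.5964 0.2239 0.1428] [0.5874 0.2079 0.1262] [0.6056 0.2419 0.1569]
side hd 462 [0.5287 0.1845 0.1127] [0.4985 0.1389 0.0319] [0.5808 0.1904 0.1472]
side dot 110 [ 0.503  -0.2585  0.0065] [ 0.4879 -0.2763  0.0024] [ 0.5167 -0.2317  0.0105]
sidewhA 148 [ 0.4996 -0.3238  0.0844] [ 0.4823 -0.4396 -0.0006] [ 0.5452 -0.3059  0.0885]
sidewhB 194 [ 0.5161 -0.1768  0.0837] [ 0.4986 -0.2943 -0.0013] [ 0.5618 -0.1603  0.0885]
side strip 1718 [0.6218 0.2139 0.1996] [0.5201 0.0082 0.032 ] [0.64   0.3446 0.2082]
  strip z 0.039942881334998265 slope dx/dy 0.05553599796179624 yrange [0.0195 0.3395] x at mid 0.5321419701996056
  strip z 0.20246644855349943 slope dx/dy 0.05611132265287066 yrange [0.0135 0.342 ] x at mid 0.6262065416157865
roof ((566.7552490234375, -159.18365478515625), (1141.1607666015625, 251.3245086669922), 58.163692474365234) 0.40079119139428887
tray ((507.62481689453125, -254.31187438964844), (230.20755004882812, 82.5909194946289), 83.91033172607422)
top cap 177 [0.6108 0.1697 0.169 ] [0.5993 0.1535 0.1466] [0.6215 0.1841 0.1888]
top hd 215 [0.5337 0.1798 0.1222] [0
[... 151 characters left out ...]
86 -0.1814  0.0816] [ 0.4947 -0.218  -0.0009] [ 0.5454 -0.1614  0.0903]
topwhB 478 [ 0.5029 -0.3282  0.0804] [ 0.4755 -0.3704  0.    ] [ 0.5306 -0.3078  0.088 ]
top strip 740 [0.624  0.1633 0.2012] [0.5253 0.0105 0.0325] [0.6397 0.3496 0.2095]
  strip z 0.04110643490010467 slope dx/dy 0.05597919699869314 yrange [0.0184 0.348 ] x at mid 0.5351373378585815
  strip z 0.2027765336307033 slope dx/dy 0.05559571634248731 yrange [0.0124 0.3385] x at mid 0.6281425849993122
roof ((772.4210205078125, 168.82015991210938), (380.31744384765625, 82.03181457519531), 86.78955841064453) 0.4004616550876773
tray ((509.71435546875, -254.83694458007812), (227.35098266601562, 81.53311920166016), 84.20173645019531)
```

```bash
cat >> h.py <<'E'
yaw=-0.056; HX=np.array([np.cos(yaw),np.sin(yaw),0]); HY=np.array([-np.sin(yaw),np.cos(yaw),0]); HO=np.array([.658,.175,0])
def hood(x,y,z): return HO+x*HX+y*HY+np.array([0,0,z])
def rot(yaw,tilt):
    X=np.array([np.cos(yaw),np.sin(yaw),0]);Y=np.array([-np.sin(yaw),np.cos(yaw),0]);Z=np.array([0,0,1.])
    z=np.sin(tilt)*X-np.cos(tilt)*Z; y=-Y; return R.from_matrix(np.stack([np.cross(y,z),y,z],1))
def ray(n,u,v):
    f,cx,cy,k,Rm,t=cam(n); x=(u-cx)/f;y=(v-cy)/f;rd=np.hypot(x,y);r=rd
    for _ in range(50): r=rd/(1+k*r*r)
    s=1/(1+k*r*r); d=Rm.T@np.array([x*s,y*s,1]); return -Rm.T@t,d/np.linalg.norm(d)
def tri(a,b):
    A=np.zeros((3,3));B=np.zeros(3);L=[ray("side",*a),ray("top",*b)]
    for c,d in L: M=np.eye(3)-np.outer(d,d);A+=M;B+=M@c
    p=np.linalg.solve(A,B); return p,[np.linalg.norm(np.cross(p-c,d)) for c,d in L]
def plan(p,r,n,rows=None):
    """rows from present pose to (p,r) in n rows; the numbers are mm / rad in tool axes"""
    s=env.read_state(); p0=np.array(s["tcp_pos"]);r0=R.from_rotvec(s["ee_rot"]);w=(r0.inv()*r).as_rotvec()
    rr=r0;pp=p0
    for i in range(1,n+1):
        pn=p0+(p-p0)*i/n; t=rr.inv().apply(pn-pp)*1000; print(i,np.round(t,1),np.round(w/n,4)); rr=r0*R.from_rotvec(w*i/n);pp=pn
E
python3 - <<'E'
from h import *
np.set_printoptions(precision=4,suppress=True)
c={}
for n,b in(("side",(200,285,235,312)),("top",(158,192,186,220))):
    z=np.load(n+"0.npz");p=z["p"];h=cv2.cvtColor(p,cv2.COLOR_RGB2HSV).astype(int)
    m=((h[...,0]<8)|(h[...,0]>170))&(h[...,1]>110)&(h[...,2]>50)
    k=np.zeros_like(m);k[b[1]:b[3],b[0]:b[2]]=1;m&=k>0
    v,u=np.where(m); c[n]=((u.min()+u.max())/2,(v.min()+v.max())/2); print(n,u.min(),u.max(),v.min(),v.max(),u.mean(),v.mean())
p,e=tri(c["side"],c["top"]);print("cap",p,e)
print("hood frame",(p-HO)@HX,(p-HO)@HY)
# check by floor-plane intersection at cap centre height ~.083
for n in c:
    o,d=ray(n,*c[n]); q=o+d*(.082-o[2])/d[2]; print(n,q)
o=ray("side",187,223);p,e=tri((187,221),(219,146));print("bottle neck/cap",p,e,(p-HO)@HX,(p-HO)@HY)
H=hood(-.139,0,.1045);print("handle",H, [proj(n,H) for n in c])
r=rot(yaw,np.radians(40)); z=r.apply([0,0,1]); pre=H-.09*z
print("pre",pre)
plan(np.array([.40,-.2,.24]),r,10)
E
```

```text
side 207 226 289 309 216.6627906976744 298.8313953488372
top 162 178 197 213 170.06034482758622 205.09913793103448
cap [0.6229 0.1894 0.0824] [np.float64(0.0008278293770358711), np.float64(0.0008278293770357843)]
hood frame -0.035878581374801974 0.012428843839182666
side [0.6222 0.189  0.082 ]
top [0.6237 0.1898 0.082 ]
bottle neck/cap [0.7403 0.0846 0.1332] [np.float64(0.0005331685726967182), np.float64(0.0005331685726966818)] 0.0872327776007597 -0.08566523916850141
handle [0.5192 0.1828 0.1045] [array([[271.0259, 308.4928]]), array([[167.8043, 253.8955]])]
pre [0.4615 0.186  0.1734]
1 [ 32.2 -31.4  -0.4] [-0.0127  0.0691  0.0346]
2 [ 31.  -32.5   1.4] [-0.0127  0.0691  0.0346]
3 [ 29.7 -33.6   3.1] [-0.0127  0.0691  0.0346]
4 [ 28.3 -34.6   4.7] [-0.0127  0.0691  0.0346]
5 [ 26.7 -35.6   6.1] [-0.0127  0.0691  0.0346]
6 [ 25.  -36.6   7.4] [-0.0127  0.0691  0.0346]
7 [ 23.1 -37.5   8.6] [-0.0127  0.0691  0.0346]
8 [ 21.2 -38.4   9.7] [-0.0127  0.0691  0.0346]
9 [ 19.1 -39.2  10.6] [-0.0127  0.0691  0.0346]
10 [ 17.  -40.   11.3] [-0.0127  0.0691  0.0346]
```

Request:
{"api": "servo_tool", "payload": {"steps": [{"tx": 26, "ty": -25, "tz": 0, "wx": -0.013, "wy": 0.069, "wz": 0.035, "fingers": 87}, {"tx": 26, "ty": -26, "tz": 1, "wx": -0.013, "wy": 0.069, "wz": 0.035, "fingers": 87}, {"tx": 25, "ty": -27, "tz": 3, "wx": -0.013, "wy": 0.069, "wz": 0.035, "fingers": 87}, {"tx": 24, "ty": -28, "tz": 4, "wx": -0.013, "wy": 0.069, "wz": 0.035, "fingers": 87}, {"tx": 23, "ty": -29, "tz": 5, "wx": -0.013, "wy": 0.069, "wz": 0.035, "fingers": 87}, {"tx": 21, "ty": -30, "tz": 6, "wx": -0.013, "wy": 0.069, "wz": 0.035, "fingers": 87}, {"tx": 19, "ty": -31, "tz": 7, "wx": -0.013, "wy": 0.069, "wz": 0.035, "fingers": 87}, {"tx": 18, "ty": -32, "tz": 8, "wx": -0.013, "wy": 0.069, "wz": 0.035, "fingers": 87}, {"tx": 16, "ty": -33, "tz": 9, "wx": -0.013, "wy": 0.069, "wz": 0.035, "fingers": 87}, {"tx": 14, "ty": -34, "tz": 10, "wx": -0.013, "wy": 0.069, "wz": 0.035, "fingers": 87}]}}

```text
time: 0.93
tcp_pos: [0.3533, -0.2922, 0.2377]
ee_rot: [2.961, -0.038, 0.982]
force: [-1.3, -0.3, -1.1]
opening: 0.0868
grip_force: 0.0
```

Run:
```python
from h import *
r=rot(yaw,np.radians(40)); z=r.apply([0,0,1]); H=hood(-.139,0,.1045)
s=env.read_state();print(s["time"],s["tcp_pos"],s["joint_pos"].round(2),s["force"])
plan(H-.085*z,r,12)
```

```text
0.9333 [ 0.3532719  -0.29221333  0.23766078] [ 1.09 -0.03 -0.15  2.34 -0.94  0.62  0.07] [-1.25673408 -0.34004656 -1.05915134]
1 [  3.4 -40.2   8.9] [-0.0005  0.0048  0.0024]
2 [  3.3 -40.2   8.9] [-0.0005  0.0048  0.0024]
3 [  3.1 -40.2   8.9] [-0.0005  0.0048  0.0024]
4 [  3.  -40.2   8.9] [-0.0005  0.0048  0.0024]
5 [  2.9 -40.2   8.9] [-0.0005  0.0048  0.0024]
6 [  2.7 -40.2   8.9] [-0.0005  0.0048  0.0024]
7 [  2.6 -40.2   8.9] [-0.0005  0.0048  0.0024]
8 [  2.4 -40.2   8.9] [-0.0005  0.0048  0.0024]
9 [  2.3 -40.3   8.9] [-0.0005  0.0048  0.0024]
10 [  2.2 -40.3   8.9] [-0.0005  0.0048  0.0024]
11 [  2.  -40.3   8.9] [-0.0005  0.0048  0.0024]
12 [  1.9 -40.3   8.9] [-0.0005  0.0048  0.0024]
```

Request:
{"api": "servo_tool", "payload": {"steps": [{"tx": 3, "ty": -36, "tz": 8, "fingers": 87}, {"tx": 3, "ty": -36, "tz": 8, "fingers": 87}, {"tx": 3, "ty": -36, "tz": 8, "fingers": 87}, {"tx": 3, "ty": -36, "tz": 8, "fingers": 87}, {"tx": 3, "ty": -36, "tz": 8, "fingers": 87}, {"tx": 3, "ty": -36, "tz": 8, "fingers": 87}, {"tx": 3, "ty": -36, "tz": 8, "fingers": 87}, {"tx": 3, "ty": -36, "tz": 8, "fingers": 87}, {"tx": 3, "ty": -30, "tz": 8, "fingers": 87}, {"tx": 3, "ty": -20, "tz": 6, "fingers": 87}]}}

```text
validation failed for argument at $.st...
```

Run:
```python
from h import *
r=rot(yaw,np.radians(40)); z=r.apply([0,0,1]); H=hood(-.139,0,.1045)
s=env.read_state();print(s["time"],s["tcp_pos"],s["joint_pos"].round(2),s["force"])
plan(H-.06*z,r,4)
```

```text
0.9333 [ 0.3532719  -0.29221333  0.23766078] [ 1.09 -0.03 -0.15  2.34 -0.94  0.62  0.07] [-1.25673408 -0.34004656 -1.05915134]
1 [  10.6 -120.5   33.1] [-0.0014  0.0144  0.0071]
2 [   9.2 -120.6   33. ] [-0.0014  0.0144  0.0071]
3 [   7.9 -120.7   33. ] [-0.0014  0.0144  0.0071]
4 [   6.6 -120.8   32.9] [-0.0014  0.0144  0.0071]
```

All keys are needed.

Request:
{"api": "servo_tool", "payload": {"steps": [{"tx": 3, "ty": -36, "tz": 8, "wx": 0, "wy": 0, "wz": 0, "fingers": 87}, {"tx": 3, "ty": -36, "tz": 8, "wx": 0, "wy": 0, "wz": 0, "fingers": 87}, {"tx": 3, "ty": -36, "tz": 8, "wx": 0, "wy": 0, "wz": 0, "fingers": 87}, {"tx": 3, "ty": -36, "tz": 8, "wx": 0, "wy": 0, "wz": 0, "fingers": 87}, {"tx": 3, "ty": -36, "tz": 8, "wx": 0, "wy": 0, "wz": 0, "fingers": 87}, {"tx": 3, "ty": -36, "tz": 8, "wx": 0, "wy": 0, "wz": 0, "fingers": 87}, {"tx": 3, "ty": -36, "tz": 8, "wx": 0, "wy": 0, "wz": 0, "fingers": 87}, {"tx": 3, "ty": -36, "tz": 8, "wx": 0, "wy": 0, "wz": 0, "fingers": 87}, {"tx": 3, "ty": -30, "tz": 8, "wx": 0, "wy": 0, "wz": 0, "fingers": 87}, {"tx": 3, "ty": -20, "tz": 6, "wx": 0, "wy": 0, "wz": 0, "fingers": 87}]}}

```text
time: 1.77
tcp_pos: [0.4302, 0.0157, 0.1923]
ee_rot: [2.958, -0.032, 0.973]
force: [2.3, -1.8, 1.1]
opening: 0.0872
grip_force: 0.0
```

Run:
```python
from h import *
r=rot(yaw,np.radians(40)); z=r.apply([0,0,1]); H=hood(-.139,0,.1045)
s=env.read_state();print(s["time"],s["tcp_pos"],s["joint_pos"].round(2),s["force"])
plan(H-.055*z,r,6)
```

```text
1.7667 [0.43024032 0.0157374  0.19232767] [ 1.2  -0.23 -1.27  2.51 -1.03  0.13 -0.73] [ 2.26226999 -1.84130274  1.12886505]
1 [  2.4 -28.6  10.5] [-0.0002  0.0103  0.0057]
2 [  2.1 -28.6  10.5] [-0.0002  0.0103  0.0057]
3 [  1.8 -28.6  10.5] [-0.0002  0.0103  0.0057]
4 [  1.6 -28.6  10.5] [-0.0002  0.0103  0.0057]
5 [  1.3 -28.6  10.6] [-0.0002  0.0103  0.0057]
6 [  1.  -28.6  10.6] [-0.0002  0.0103  0.0057]
```

```bash
cat > fk.py <<'E'
import numpy as np, itertools, json
from scipy.spatial.transform import Rotation as R
from scipy.optimize import least_squares
def fk(q,x,s):
    c,h,a0,L1,e,e2,L2,w,L3,c7=x
    o=np.zeros(3);r=R.identity()
    def T(*v):
        nonlocal o;o=o+r.apply(v)
    def ro(ax,an):
        nonlocal r;r=r*R.from_euler(ax,an)
    ro('z',c+s[0]*q[0]);T(a0,0,h);ro('y',q[1]);ro('z',s[1]*q[2]);T(e,0,L1);ro('y',q[3]);T(e2,0,0);ro('z',s[2]*q[4]);T(0,0,L2);ro('y',q[5]);T(w,0,L3);ro('z',s[3]*q[6]+c7)
    return o,r
E
python3 - <<'E'
from fk import *
D=[([ 1.19781309,  0.41181259, -0.01275282,  1.59690001,  0.0056175 ,1.13432122, -0.0821917 ],[ 0.18741359, -0.59580512,  0.23592222],[-3.10381108e+00, -4.76812954e-01,  4.87004636e-04])]
from plant import env
s=env.read_state();D.append((s["joint_pos"],s["tcp_pos"],s["ee_rot"]))
D.append(([1.09,-0.03,-0.15,2.34,-0.94,0.62,0.07],[0.3533,-0.2922,0.2377],[2.961,-0.038,0.982]))
W=[1,1,.15]
def res(x,s):
    out=[]
    for (q,p,v),w in zip(D,W):
        o,r=fk(q,x,s); out+=list((o-p)*w)+list((R.from_rotvec(v).inv()*r).as_rotvec()*.3*w)
    return out
rng=np.random.default_rng(0);best=[]
for s in itertools.product([1,-1],repeat=4):
    b=None
    for _ in range(8):
        x0=[rng.uniform(-3,3),.35,0,.4,0,0,.4,0,.2,rng.uniform(-3,3)]
        f=least_squares(res,x0,args=(s,),max_nfev=150)
        if b is None or f.cost<b.cost:b=f
    best.append((b.cost,s,b.x))
best.sort(key=lambda t:t[0])
for b in best[:4]:print(b[0],b[1],b[2].round(3))
E
```

```text
5.918553595322564e-05 (-1, -1, -1, -1) [-0.047 -1.991  0.323  1.645 -0.642 -1.12  -0.597 -0.298  0.805  1.529]
0.00011061410098287257 (1, -1, -1, -1) [ 3.84  -1.745  0.285  1.749 -0.726 -0.984 -0.458 -0.303  0.998  1.528]
0.011555237983619356 (-1, 1, 1, 1) [  2.736  26.65   -4.034 -13.063   6.926  12.531  11.834   3.081  -4.69
  -1.555]
0.011973585218474171 (1, 1, 1, 1) [  0.366  24.56   -3.655 -12.068   6.418  11.485  10.821   2.924  -4.289
  -1.53 ]
```

```bash
cat > fk.py <<'E'
import numpy as np, itertools
from scipy.spatial.transform import Rotation as R
from scipy.optimize import least_squares
X0=np.array([0,.34,0,0, .4,0,0, 0,.4,0, 0,.25,0,np.pi/2])
def fk(q,x):
    c,h,a0,b0,L1,e,b1,e2,L2,b2,w,L3,b3,c7=x
    o=np.zeros(3);r=R.identity()
    def T(*v):
        nonlocal o;o=o+r.apply(v)
    def ro(ax,an):
        nonlocal r;r=r*R.from_euler(ax,an)
    ro('z',c-q[0]);T(a0,b0,h);ro('y',q[1]);ro('z',-q[2]);T(e,b1,L1);ro('y',q[3]);T(e2,0,0);ro('z',-q[4]);T(0,b2,L2);ro('y',q[5]);T(w,b3,L3);ro('z',-q[6]+c7)
    return o,r
D=[([ 1.19781309,  0.41181259, -0.01275282,  1.59690001,  0.0056175 ,1.13432122, -0.0821917 ],[ 0.18741359, -0.59580512,  0.23592222],[-3.10381108e+00, -4.76812954e-01,  4.87004636e-04],1),
(([1.09,-0.03,-0.15,2.34,-0.94,0.62,0.07],[0.3533,-0.2922,0.2377],[2.961,-0.038,0.982],.2))]
import json,os
def add():
    from plant import env
    s=env.read_state();L=json.load(open('D.json')) if os.path.exists('D.json') else []
    L.append([list(s[k]) for k in("joint_pos","tcp_pos","ee_rot")]+[1]);json.dump(L,open('D.json','w'))
def fit():
    DD=D+json.load(open('D.json'))
    sg=np.array([.02,.05,.03,.03,.05,.03,.03,.03,.05,.03,.05,.06,.03,.02])
    def res(x):
        out=list((x-X0)/sg*.002)
        for q,p,v,w in DD:
            o,r=fk(q,x); out+=list((o-p)*w)+list((R.from_rotvec(v).inv()*r).as_rotvec()*.5*w)
        return out
    f=least_squares(res,X0); 
    for q,p,v,w in DD:
        o,r=fk(q,f.x);print("err",(o-np.array(p)).round(4),(R.from_rotvec(v).inv()*r).as_rotvec().round(3))
    return f.x
E
python3 - <<'E'
from fk import *
add();print(fit().round(3))
E
```

```text
err [0.0001 0.0003 0.0002] [ 0.  0. -0.]
err [-0.0012 -0.004  -0.0042] [ 0.004 -0.004  0.004]
err [ 0.     -0.0001 -0.    ] [-0. -0. -0.]
[-0.     0.322  0.002 -0.026  0.476  0.044 -0.     0.008  0.442 -0.011
  0.007  0.309 -0.011  1.57 ]
```

```bash
cat > ik.py <<'E'
from fk import *
import io,contextlib
with contextlib.redirect_stdout(io.StringIO()): X=fit()
LO=np.array([-2.95,-.29,-1.47,.14,-1.03,.13,-2.86]);HI=np.array([2.95,1.99,1.44,2.54,4.17,1.85,2.86])
def jac(q):
    o,r=fk(q,X);J=np.zeros((6,7));h=1e-5
    for i in range(7):
        qq=np.array(q,float);qq[i]+=h;o2,r2=fk(qq,X);J[:3,i]=(o2-o)/h;J[3:,i]=(r2*r.inv()).as_rotvec()/h
    return o,r,J
def solve(q,p,r,n=6,null=0,qn=None,lam=1e-3,lim=True):
    q=np.array(q,float)
    for _ in range(n):
        o,rr,J=jac(q);e=np.r_[p-o,(r*rr.inv()).as_rotvec()]
        Jp=J.T@np.linalg.inv(J@J.T+lam**2*np.eye(6));dq=Jp@e
        if qn is not None: dq+=null*(np.eye(7)-Jp@J)@(qn-q)
        q=q+dq
        if lim:q=np.clip(q,LO+.005,HI-.005)
    return q
def run(q,rows,**k):
    p,r=fk(q,X)
    for t in rows:
        p=p+r.apply(np.array(t[:3])/1000);r=r*R.from_rotvec(t[3:6]);q=solve(q,p,r,**k)
    o,rr=fk(q,X)
    return q,np.linalg.norm(p-o)*1000,(r*rr.inv()).magnitude()
E
python3 - <<'E'
from ik import *
np.set_printoptions(precision=2,suppress=True)
q0=D[0][0]
w=[-.013,.069,.035]
A=[[a,b,c]+w for a,b,c in[(26,-25,0),(26,-26,1),(25,-27,3),(24,-28,4),(23,-29,5),(21,-30,6),(19,-31,7),(18,-32,8),(16,-33,9),(14,-34,10)]]
B=[[3,-36,8,0,0,0]]*8+[[3,-30,8,0,0,0],[3,-20,6,0,0,0]]
for nm,k in dict(minnorm={},mid=dict(null=.02,qn=(LO+HI)/2),st=dict(null=.05,qn=np.array(q0)),mid2=dict(null=.3,qn=(LO+HI)/2)).items():
    q1,e1,a1=run(q0,A,**k);q2,e2,a2=run(q1,B,**k);print(nm,q1,e1,a1,q2,e2,a2)
print("real",D[1][0],json.load(open('D.json'))[0][0])
E
```

```text
minnorm [ 1.17 -0.06 -0.27  2.39 -1.03  0.58  0.14] 12.004457097549455 0.06760138206967085 [ 1.3  -0.24 -1.47  2.51 -0.88  0.14 -1.03] 26.224895859467658 0.11718407916034351
mid [ 0.78 -0.08  0.11  2.41 -1.03  0.56  0.12] 6.669941761543304 0.038941891355047824 [ 1.29 -0.25 -1.47  2.51 -0.36  0.14 -1.6 ] 51.13402330894551 0.1559417368260427
st [ 1.1  -0.07 -0.2   2.39 -1.03  0.58  0.14] 11.314855422965127 0.06407624448577326 [ 1.31 -0.24 -1.47  2.51 -0.95  0.14 -0.96] 23.06441675423705 0.11117621491577231
mid2 [ 0.2  -0.15  0.66  2.44 -0.95  0.5   0.03] 0.015555282692396998 5.437807438270064e-05 [ 1.3  -0.26 -1.47  2.49 -0.14  0.14 -1.84] 57.389510994927264 0.16163928005479042
real [1.09, -0.03, -0.15, 2.34, -0.94, 0.62, 0.07] [1.2008247885159018, -0.2304099369405007, -1.2698727564484467, 2.510372067876386, -1.0311890305601055, 0.1259764367825553, -0.7338280297649493]
```

```bash
cat > goals.py <<'E'
from ik import *
from h import rot,hood,yaw
d=np.radians
def goals(tilt=d(40)):
    r=rot(yaw,tilt);z=r.apply([0,0,1]);g=.005*z  # TCP 5mm ahead of the grasp point
    H=hood(-.139,0,.1045);up=hood(.096,0,.1663)-hood(0,0,0)
    J=np.array([.623,.1896,.056])
    rt=rot(-.1,tilt)
    return dict(pre=(H-.07*z,r),hd=(H+g,r),top=(H+g+up,r),toppre=(H+g+up-.08*z,r),jarpre=(J+g-.12*z,r),jar=(J+g,r),out=(J+g+np.array([-.16,0,.05]),r),traypre=(np.array([.509,-.2545,.16])+g,rt),tray=(np.array([.509,-.2545,.052])+g,rt))
E
python3 - <<'E'
from goals import *
np.set_printoptions(precision=2,suppress=True)
rng=np.random.default_rng(1)
for tl in(40,35):
  print(tl)
  for n,(p,r) in goals(d(tl)).items():
    best=None
    for _ in range(15):
        th=np.arctan2(p[1],p[0]);q=np.array([-th+rng.uniform(-.6,.6),.6,rng.uniform(-.6,.6),1.6,rng.uniform(-.3,.3),1,rng.choice([-1.5,1.5])])
        q=solve(q,p,r,n=60,null=.1,qn=np.array([-th,.5,0,1.6,0,1,q[6]]),lam=3e-3)
        o,rr=fk(q,X);e=np.linalg.norm(o-p)+(r*rr.inv()).magnitude()
        if e<.003:
            m=min((q-LO).min(),(HI-q).min())
            if best is None or m>best[0]:best=(m,q)
    print(n,p,best)
E
```

```text
40
pre [0.47 0.19 0.16] (np.float64(0.049378999884113206), array([-0.48,  0.19, -0.24,  2.49,  1.74,  0.51,  2.34]))
hd [0.52 0.18 0.1 ] (np.float64(0.1307343975685069), array([-0.31,  0.41, -0.32,  2.41,  2.03,  0.57,  2.15]))
top [0.62 0.18 0.27] None
toppre [0.57 0.18 0.33] (np.float64(0.04364358627608045), array([-0.41, -0.  , -0.18,  2.14,  0.81,  0.56, -2.82]))
jarpre [0.55 0.19 0.14] (np.float64(0.2017889743149257), array([-0.41,  0.32, -0.21,  2.34,  1.79,  0.47,  2.4 ]))
jar [0.63 0.19 0.05] (np.float64(0.36672329455630637), array([-0.24,  0.61, -0.28,  2.17,  2.11,  0.54,  2.22]))
out [0.47 0.19 0.1 ] (np.float64(0.029314620210715514), array([-0.4 ,  0.36, -0.33,  2.51,  2.  ,  0.63,  2.06]))
traypre [ 0.51 -0.25  0.16] None
tray [ 0.51 -0.25  0.05] None
35
pre [0.48 0.19 0.16] (np.float64(0.10874401968907321), array([-0.49,  0.17, -0.19,  2.43,  1.43,  0.43,  2.67]))
hd [0.52 0.18 0.1 ] (np.float64(0.1695748476886374), array([-0.35,  0.37, -0.25,  2.37,  1.83,  0.44,  2.36]))
top [0.62 0.18 0.27] (np.float64(0.29131610999229), array([-1.15,  0.19,  0.72,  2.07,  0.42,  0.42, -2.44]))
toppre [0.57 0.18 0.33] (np.float64(0.26926278671345294), array([-0.46,  0.02, -0.09,  2.06,  0.59,  0.64, -2.59]))
jarpre [0.56 0.19 0.15] (np.float64(0.08546814864464913), array([-0.45,  0.3 , -0.14,  2.27,  1.42,  0.39,  2.77]))
jar [0.63 0.19 0.05] (np.float64(0.2777043187450376), array([-0.29,  0.58, -0.21,  2.14,  1.89,  0.41,  2.42]))
out [0.47 0.19 0.1 ] (np.float64(0.06606133580696705), array([-0.42,  0.32, -0.28,  2.47,  1.83,  0.5 ,  2.25]))
traypre [ 0.51 -0.25  0.16] None
tray [ 0.51 -0.25  0.05] None
```

```bash
cat > srch.py <<'E'
from goals import *
np.set_printoptions(precision=2,suppress=True)
rng=np.random.default_rng(2)
def sols(p,r,N=25):
    out=[]
    th=np.arctan2(p[1],p[0])
    for k in range(N):
        q=np.array([-th+rng.uniform(-.6,.6),.5,rng.uniform(-.6,.6),2,rng.uniform(-1,4.1),.6,rng.uniform(-2.5,2.5)])
        q=solve(q,p,r,n=30,null=0,lam=3e-2); q=solve(q,p,r,n=10)
        for _ in range(1):
            qm=(LO+HI)/2; qm[6]=q[6]; q=solve(q,p,r,n=25,null=.1,qn=qm,lam=3e-3)
        o,rr=fk(q,X);e=np.linalg.norm(o-p)+(r*rr.inv()).magnitude()
        if e<.003: out.append((min((q-LO).min(),(HI-q).min()),q))
    return sorted(out,key=lambda t:-t[0])
E
python3 - <<'E'
from srch import *
F=R.from_rotvec([0,0,np.pi])
for tl in(40,47):
  for n,(p,r) in goals(d(tl)).items():
    if n not in("hd","top","jar","out","tray"):continue
    for f in(0,1):
      S=sols(p,r*F if f else r)
      print(tl,n,f,len(S),*[(round(a,2),b) for a,b in S[:1]])
E
```

```text
40 hd 0 15 (np.float64(0.15), array([-0.05,  0.47, -0.6 ,  2.39,  1.99,  0.69,  2.26]))
40 hd 1 21 (np.float64(0.14), array([-0.13,  0.45, -0.52,  2.4 ,  2.  ,  0.65, -0.91]))
40 top 0 0
40 top 1 21 (np.float64(0.41), array([ 0.11,  0.23, -0.68,  2.09,  1.17,  0.54,  0.06]))
40 jar 0 11 (np.float64(0.38), array([-0.12,  0.65, -0.42,  2.16,  2.08,  0.61,  2.31]))
40 jar 1 17 (np.float64(0.38), array([-0.11,  0.65, -0.44,  2.16,  2.07,  0.61, -0.83]))
40 out 0 12 (np.float64(0.04), array([-0.16,  0.42, -0.6 ,  2.5 ,  1.97,  0.72,  2.14]))
40 out 1 22 (np.float64(0.05), array([-0.13,  0.43, -0.63,  2.49,  1.96,  0.74, -0.99]))
40 tray 0 15 (np.float64(0.24), array([ 0.86,  0.56, -0.26,  2.3 ,  3.8 ,  0.38,  1.46]))
40 tray 1 14 (np.float64(0.24), array([ 0.81,  0.55, -0.2 ,  2.3 ,  3.84,  0.39, -1.74]))
47 hd 0 13 (np.float64(0.09), array([-0.15,  0.51, -0.52,  2.45,  2.18,  0.83,  2.04]))
47 hd 1 22 (np.float64(0.09), array([-0.14,  0.51, -0.54,  2.45,  2.17,  0.84, -1.09]))
47 top 0 10 (np.float64(0.05), array([-0.96,  0.15,  0.47,  2.24,  1.46,  0.35,  2.81]))
47 top 1 22 (np.float64(0.36), array([ 0.05,  0.22, -0.62,  2.18,  1.54,  0.53, -0.32]))
47 jar 0 13 (np.float64(0.34), array([ 0.08,  0.79, -0.67,  2.2 ,  2.25,  0.9 ,  2.27]))
47 jar 1 22 (np.float64(0.33), array([-0.04,  0.73, -0.53,  2.21,  2.26,  0.82, -0.97]))
47 out 0 0
47 out 1 0
47 tray 0 10 (np.float64(0.19), array([ 0.97,  0.63, -0.33,  2.35,  3.69,  0.56,  1.66]))
47 tray 1 19 (np.float64(0.19), array([ 1.21,  0.72, -0.59,  2.35,  3.48,  0.49, -1.16]))
```

```bash
cat > path.py <<'E'
from srch import *
F=R.from_rotvec([0,0,np.pi])
def interp(qs,n):
    """joint waypoints -> list of poses"""
    out=[]
    for a,b in zip(qs[:-1],qs[1:]):
        for i in range(1,n+1): out.append(fk(a+(b-a)*i/n,X))
    return out
def follow(q,poses,tmax=36,wmax=.11,**k):
    """-> rows (tool increments), q trace by min norm"""
    p,r=fk(q,X);rows=[];Q=[]
    for P,Rt in poses:
        while 1:
            dp=P-p;w=(r.inv()*Rt).as_rotvec();m=max(np.linalg.norm(dp)*1000/tmax,np.linalg.norm(w)/wmax)
            if m<.02:break
            f=min(1,1/m);t=r.inv().apply(dp)*f*1000;rows.append(np.r_[t,w*f]);p=p+dp*f;r=r*R.from_rotvec(w*f)
            q=solve(q,p,r,**k);Q.append(q)
            if m<=1:break
    return rows,Q
E
python3 - <<'E'
from path import *
from plant import env
qc=np.array(env.read_state()["joint_pos"])
g=goals(d(40));p,r=g["pre"];S=sols(p,r*F,40)
print("pre",S[0] if S else None)
qt=S[0][1]
V=np.array([.6,.3,-.3,2.0,.6,.9,-.4])
for nm,W in dict(direct=[qc,qt],via=[qc,np.array(D[0][0]),qt],via2=[qc,V,qt],via3=[qc,np.array([.9,.3,-.3,2.0,0,1,-.3]),np.array([-.2,.4,-.3,1.9,1,.9,-.6]),qt]).items():
    P=interp(W,6);rows,Q=follow(qc,P)
    o,rr=fk(Q[-1],X);print(nm,len(rows),Q[-1],np.linalg.norm(o-P[-1][0])*1000,(rr.inv()*P[-1][1]).magnitude(),"minmargin",min(min((q-LO).min(),(HI-q).min()) for q in Q[6:]))
    print(np.array([p for p,_ in P])[::2].tolist() if 0 else np.array([p for p,_ in P])[:, :].min(0), np.array([p for p,_ in P]).max(0))
    for q in Q[::7]:print("   ",q,fk(q,X)[0])
E
```

```text
pre (np.float64(0.07997052171123187), array([ 0.06,  0.29, -0.81,  2.46,  1.74,  0.66, -0.73]))
direct 30 [ 0.29  0.4  -1.07  2.45  1.75  0.79 -0.69] 1.1443916996305594e-13 3.009521039455871e-16 minmargin 0.004999999999999893
[0.37 0.06 0.14] [0.47 0.19 0.17]
    [ 1.17 -0.22 -1.25  2.51 -0.98  0.15 -0.68] [0.42 0.03 0.19]
    [ 1.2  -0.16 -1.37  2.48 -0.59  0.31 -0.4 ] [0.39 0.07 0.16]
    [ 1.01  0.11 -1.42  2.48  0.55  0.42 -0.89] [0.37 0.08 0.14]
    [ 0.6   0.24 -1.2   2.47  1.13  0.6  -0.83] [0.41 0.09 0.14]
    [ 0.31  0.39 -1.08  2.45  1.69  0.77 -0.71] [0.47 0.17 0.16]
via 55 [ 0.23  0.36 -1.    2.45  1.75  0.75 -0.7 ] 2.387624894196368e-13 2.034587636282022e-16 minmargin 0.08830060731355305
[ 0.19 -0.6   0.16] [0.54 0.19 0.28]
    [ 1.19 -0.19 -1.17  2.45 -0.97  0.19 -0.67] [ 0.45 -0.01  0.21]
    [ 1.37  0.06 -0.9   2.12 -0.55  0.56 -0.47] [ 0.5  -0.2   0.28]
    [ 1.46  0.26 -0.69  1.86 -0.18  0.83 -0.37] [ 0.41 -0.41  0.26]
    [ 1.52  0.41 -0.5   1.64  0.13  1.09 -0.26] [ 0.24 -0.56  0.24]
    [ 1.23  0.42 -0.51  1.77  0.51  1.08 -0.32] [ 0.3 -0.5  0.2]
    [ 0.89  0.39
[... 674 characters left out ...]
 0.17]
    [ 0.33  0.44 -1.12  2.45  1.76  0.83 -0.67] [0.47 0.18 0.16]
via3 45 [ 0.21  0.36 -0.98  2.45  1.75  0.74 -0.7 ] 1.6653345369377348e-13 3.34643457276178e-16 minmargin 0.0875176310053627
[ 0.35 -0.29  0.16] [0.65 0.19 0.22]
    [ 1.19 -0.18 -1.17  2.45 -0.94  0.23 -0.66] [0.45 0.01 0.2 ]
    [ 1.31  0.18 -0.96  2.16 -0.22  0.69 -0.54] [ 0.44 -0.14  0.2 ]
    [ 1.21  0.39 -0.75  1.98  0.26  1.02 -0.49] [ 0.36 -0.28  0.16]
    [ 0.78  0.45 -0.78  1.94  0.68  1.05 -0.61] [ 0.49 -0.2   0.17]
    [ 0.4   0.51 -0.82  1.9   1.06  1.09 -0.68] [ 0.61 -0.04  0.2 ]
    [ 0.22  0.49 -0.86  2.04  1.36  1.   -0.69] [0.61 0.1  0.2 ]
    [ 0.21  0.39 -0.95  2.36  1.65  0.8  -0.69] [0.52 0.17 0.17]
```

```bash
cat >> path.py <<'E'
def show(rows):
    for i,t in enumerate(rows,1): print(i,[int(round(v)) for v in t[:3]],[round(float(v),3) for v in t[3:]])
E
python3 - <<'E'
from path import *
from plant import env
qc=np.array(env.read_state()["joint_pos"])
V=np.array([.7,.3,-.2,1.95,.6,.9,-.4])
rows,Q=follow(qc,interp([qc,V],2),tmax=38,wmax=.115)
show(rows);print(Q[9],fk(Q[9],X)[0],Q[-1],fk(Q[-1],X)[0], fk(Q[9],X)[1].apply([0,0,1]),fk(Q[-1],X)[1].apply([0,0,1]))
E
```

```text
1 [9, 22, 1] [0.025, -0.036, -0.106]
2 [6, 22, 0] [0.025, -0.036, -0.106]
3 [4, 23, 0] [0.025, -0.036, -0.106]
4 [1, 23, -1] [0.025, -0.036, -0.106]
5 [-1, 23, -2] [0.025, -0.036, -0.106]
6 [-3, 17, -2] [0.019, -0.027, -0.081]
7 [-29, 25, -4] [0.011, -0.08, -0.057]
8 [-30, 23, -2] [0.011, -0.08, -0.057]
9 [-32, 21, 0] [0.011, -0.08, -0.057]
10 [-33, 19, 3] [0.011, -0.08, -0.057]
11 [-33, 18, 5] [0.011, -0.08, -0.057]
12 [-34, 16, 8] [0.011, -0.08, -0.057]
13 [-34, 14, 10] [0.011, -0.08, -0.057]
14 [-34, 12, 13] [0.011, -0.08, -0.057]
15 [-15, 5, 7] [0.005, -0.035, -0.025]
[ 1.37  0.28 -1.08  2.06  0.46  0.82 -0.72] [ 0.43 -0.26  0.21] [ 1.25  0.44 -0.87  1.93  0.88  1.06 -0.59] [ 0.39 -0.42  0.21] [ 0.13 -0.13 -0.98] [-0.12 -0.38 -0.92]
```

Request:
{"api": "servo_tool", "payload": {"steps": [{"tx": 9, "ty": 22, "tz": 1, "wx": 0.025, "wy": -0.036, "wz": -0.106, "fingers": 87}, {"tx": 6, "ty": 22, "tz": 0, "wx": 0.025, "wy": -0.036, "wz": -0.106, "fingers": 87}, {"tx": 4, "ty": 23, "tz": 0, "wx": 0.025, "wy": -0.036, "wz": -0.106, "fingers": 87}, {"tx": 1, "ty": 23, "tz": -1, "wx": 0.025, "wy": -0.036, "wz": -0.106, "fingers": 87}, {"tx": -1, "ty": 23, "tz": -2, "wx": 0.025, "wy": -0.036, "wz": -0.106, "fingers": 87}, {"tx": -3, "ty": 17, "tz": -2, "wx": 0.019, "wy": -0.027, "wz": -0.081, "fingers": 87}, {"tx": -29, "ty": 25, "tz": -4, "wx": 0.011, "wy": -0.08, "wz": -0.057, "fingers": 87}, {"tx": -30, "ty": 23, "tz": -2, "wx": 0.011, "wy": -0.08, "wz": -0.057, "fingers": 87}, {"tx": -32, "ty": 21, "tz": 0, "wx": 0.011, "wy": -0.08, "wz": -0.057, "fingers": 87}, {"tx": -33, "ty": 19, "tz": 3, "wx": 0.011, "wy": -0.08, "wz": -0.057, "fingers": 87}]}}

```text
time: 2.6
tcp_pos: [0.4115, -0.2396, 0.2023]
ee_rot: [2.782, 1.08, 0.135]
force: [-0.5, 0.0, 1.1]
opening: 0.087
grip_force: 0.0
```

Run:
```python
from fk import *
add();x=fit();print(x.round(3))
from path import *
from plant import env
qc=np.array(env.read_state()["joint_pos"]);print(qc,fk(qc,X)[0],fk(qc,X)[1].as_matrix())
p,r=goals(d(40))["pre"];r=r*F
# straight high path: mid point
for mid in([.42,-.1,.24],[.40,-.15,.24],[.45,-.1,.26]):
    mid=np.array(mid)
    r0=fk(qc,X)[1]; w=(r0.inv()*r).as_rotvec();rm=r0*R.from_rotvec(w*.6)
    print(w)
    rows,Q=follow(qc,[(mid,rm),(p,r)],tmax=36,wmax=.115)
    print(len(rows),Q[-1],"margin",[round(min((q-LO).min(),(HI-q).min()),2) for q in Q[::3]], np.linalg.norm(fk(Q[-1],X)[0]-p))
show(rows)
```

```text
err [ 0.0001  0.0004 -0.0002] [-0. -0. -0.]
err [-0.002  -0.0044  0.0023] [ 0.004 -0.004  0.004]
err [ 0.0002 -0.0003 -0.0005] [ 0.  0. -0.]
err [-0.      0.0001  0.0007] [ 0.  0. -0.]
[ 0.     0.301  0.007 -0.027  0.505  0.025 -0.025  0.012  0.459  0.002
  0.02   0.313  0.002  1.571]
[ 1.35  0.24 -1.08  2.07  0.38  0.82 -0.77] [ 0.41 -0.24  0.2 ] [[ 0.74  0.66  0.14]
 [ 0.68 -0.73 -0.11]
 [ 0.03  0.18 -0.98]]
[-0.69 -0.16 -2.23]
22 [-1.18  0.22  0.47  2.37  0.59  0.38  0.3 ] margin [np.float64(0.36), np.float64(0.25), np.float64(0.17), np.float64(0.08), np.float64(0.03), np.float64(0.01), np.float64(0.0), np.float64(0.17)] 0.0686662764457927
[-0.69 -0.16 -2.23]
23 [ 1.64 -0.06 -1.47  2.33 -0.2   0.14  1.14] margin [np.float64(0.36), np.float64(0.25), np.float64(0.19), np.float64(0.08), np.float64(0.03), np.float64(0.01), np.float64(0.0), np.float64(0.0)] 0.30534920866673065
[-0.69 -0.16 -2.23]
22 [-1.87  0.46  1.33  2.45  0.26  0.14  0.55] margin [np.float64(0.36), np.float64(0.25), np.float64(0.15), np.float64(0.11), np.float64(0.07), np.float64(0.03), np.float64(0.0), np.float64(0
[... 184 characters left out ...]
 [11, 0, -6] [-0.034, -0.008, -0.11]
6 [11, 2, -6] [-0.034, -0.008, -0.11]
7 [11, 3, -6] [-0.034, -0.008, -0.11]
8 [10, 4, -6] [-0.034, -0.008, -0.11]
9 [10, 6, -6] [-0.034, -0.008, -0.11]
10 [9, 7, -6] [-0.034, -0.008, -0.11]
11 [8, 8, -6] [-0.034, -0.008, -0.11]
12 [7, 9, -5] [-0.034, -0.008, -0.11]
13 [1, 2, -1] [-0.008, -0.002, -0.025]
14 [31, 17, 4] [-0.032, -0.007, -0.106]
15 [29, 20, 4] [-0.032, -0.007, -0.106]
16 [27, 23, 4] [-0.032, -0.007, -0.106]
17 [24, 26, 5] [-0.032, -0.007, -0.106]
18 [22, 28, 6] [-0.032, -0.007, -0.106]
19 [19, 30, 7] [-0.032, -0.007, -0.106]
20 [15, 32, 7] [-0.032, -0.007, -0.106]
21 [12, 33, 8] [-0.032, -0.007, -0.106]
22 [4, 15, 4] [-0.014, -0.003, -0.047]
```

Run:
```python
from path import *
from plant import env
qc=np.array(env.read_state()["joint_pos"])
p,r=goals(d(40))["pre"];S=sols(p,r*F,40)
S=sorted(S,key=lambda t:abs(t[1][2]));print([ (round(a,2),b) for a,b in S[:2]])
qt=S[0][1]
for M in([.6,.3,-.5,2.1,1.1,.9,-.6],[.5,.2,-.5,2.25,1.2,.9,-.6],[.7,.2,-.5,2.2,1.0,.85,-.6]):
    rows,Q=follow(qc,interp([qc,np.array(M),qt],2),tmax=37,wmax=.118)
    print(len(rows),Q[-1],"margin",[round(min((q-LO).min(),(HI-q).min()),2) for q in Q[::3]], np.linalg.norm(fk(Q[-1],X)[0]-p))
    print(np.array([fk(q,X)[0] for q in Q[::3]]).tolist() and np.round([fk(q,X)[0] for q in Q[::3]],2).tolist())
    if M[0]==.5: show(rows)
```

```text
[(np.float64(0.12), array([-0.49,  0.19, -0.37,  2.42,  1.51,  0.59, -0.66])), (np.float64(0.12), array([-0.47,  0.19, -0.39,  2.42,  1.51,  0.6 , -0.66]))]
26 [ 0.3   0.47 -1.27  2.37  1.6   0.96 -0.59] margin [np.float64(0.42), np.float64(0.47), np.float64(0.47), np.float64(0.46), np.float64(0.36), np.float64(0.31), np.float64(0.27), np.float64(0.19), np.float64(0.16)] 1.2393604112861022e-05
[[0.41, -0.25, 0.2], [0.42, -0.28, 0.19], [0.44, -0.3, 0.19], [0.47, -0.33, 0.2], [0.5, -0.22, 0.19], [0.53, -0.11, 0.19], [0.54, -0.03, 0.18], [0.51, 0.07, 0.17], [0.48, 0.18, 0.16]]
26 [ 0.31  0.49 -1.28  2.37  1.61  0.97 -0.59] margin [np.float64(0.41), np.float64(0.42), np.float64(0.38), np.float64(0.34), np.float64(0.29), np.float64(0.24), np.float64(0.24), np.float64(0.17), np.float64(0.16)] 1.2393604112818755e-05
[[0.41, -0.25, 0.2], [0.4, -0.26, 0.19], [0.41, -0.27, 0.19], [0.43, -0.28, 0.21], [0.45, -0.25, 0.21], [0.49, -0.15, 0.2], [0.52, -0.06, 0.19], [0.5, 0.05, 0.18], [0.48, 0.16, 0.16]]
1 [-6, 2, 3] [-0.019, -0.058, -0.101]
2 [-6, 2, 4] [-0.019, -0.058, -0.101]
3 [-5, 1, 4] [-0.01
[... 610 characters left out ...]
68]
19 [9, 22, -4] [-0.042, 0.002, -0.045]
20 [24, 23, -16] [-0.061, 0.008, -0.07]
21 [22, 26, -14] [-0.061, 0.008, -0.07]
22 [20, 28, -12] [-0.061, 0.008, -0.07]
23 [19, 30, -10] [-0.061, 0.008, -0.07]
24 [16, 32, -8] [-0.061, 0.008, -0.07]
25 [14, 34, -6] [-0.061, 0.008, -0.07]
26 [8, 25, -3] [-0.043, 0.005, -0.05]
24 [ 0.31  0.48 -1.28  2.37  1.6   0.96 -0.59] margin [np.float64(0.42), np.float64(0.41), np.float64(0.38), np.float64(0.3), np.float64(0.26), np.float64(0.26), np.float64(0.18), np.float64(0.16)] 1.239360411291232e-05
[[0.41, -0.25, 0.2], [0.39, -0.29, 0.18], [0.39, -0.33, 0.2], [0.42, -0.27, 0.2], [0.47, -0.17, 0.19], [0.51, -0.1, 0.18], [0.5, 0.01, 0.17], [0.48, 0.12, 0.16]]
```

```bash
cat >> path.py <<'E'
def mg(Q): return [round(min((q-LO).min(),(HI-q).min()),2) for q in Q]
def task(q,names,**k):
    g=goals(d(40))
    for n in names:
        p,r=g[n];rows,Q=follow(q,[(p,r*F)],**k)
        if Q: q=Q[-1]
        o,rr=fk(q,X);print(n,len(rows),q,"err mm",round(np.linalg.norm(o-p)*1000,1),"ang",round((rr.inv()*r*F).magnitude(),3),"minmargin",min(mg(Q)) if Q else None)
    return q
E
python3 - <<'E'
from path import *
for q in([.31,.48,-1.28,2.37,1.6,.96,-.59],[-.2,.3,-.7,2.42,1.55,.7,-.65]):
    task(np.array(q),["pre","hd","top","toppre","jarpre","jar","out","traypre","tray"])
E
```

```text
pre 1 [ 0.31  0.48 -1.28  2.37  1.6   0.96 -0.59] err mm 0.0 ang 0.0 minmargin 0.17
hd 3 [ 0.22  0.66 -1.11  2.32  1.82  1.01 -0.65] err mm 0.0 ang 0.0 minmargin 0.19
top 6 [ 0.49  0.43 -1.26  2.    1.31  0.86  0.01] err mm 0.0 ang 0.0 minmargin 0.21
toppre 3 [ 0.71  0.24 -1.47  2.02  1.05  0.82  0.18] err mm 2.2 ang 0.004 minmargin 0.0
jarpre 6 [ 0.22  0.54 -1.08  2.24  1.66  0.9  -0.5 ] err mm 0.0 ang 0.0 minmargin 0.11
jar 4 [ 0.16  0.8  -0.91  2.11  1.92  0.92 -0.56] err mm 0.0 ang 0.0 minmargin 0.33
out 5 [ 0.13  0.6  -1.11  2.42  1.77  1.04 -0.79] err mm 0.0 ang 0.0 minmargin 0.12
traypre 13 [ 1.33  0.37 -0.95  2.32  2.53  0.14 -0.53] err mm 20.5 ang 0.065 minmargin 0.0
tray 4 [ 1.26  0.71 -0.9   2.34  2.63  0.38 -0.46] err mm 0.0 ang 0.0 minmargin 0.09
pre 1 [-0.18  0.24 -0.7   2.4   1.53  0.67 -0.64] err mm 0.0 ang 0.0 minmargin 0.14
hd 3 [-0.17  0.44 -0.63  2.35  1.8   0.72 -0.81] err mm 0.0 ang 0.0 minmargin 0.16
top 6 [-0.01  0.21 -0.62  2.03  1.05  0.6   0.13] err mm 0.0 ang 0.0 minmargin 0.24
toppre 3 [ 0.05  0.04 -0.69  2.04  0.79  0.65  0.34] err mm 0.0 ang 0.0 minmargin 0.33
jarpre 6 [-0.16  0.36 -0.62  2.26  1.6   0.65 -0.57] err mm 0.0 ang 0.0 minmargin 0.28
jar 4 [-0.14  0.64 -0.53  2.14  1.91  0.68 -0.73] err mm 0.0 ang 0.0 minmargin 0.31
out 5 [-0.23  0.41 -0.7   2.44  1.76  0.79 -0.91] err mm 0.0 ang 0.0 minmargin 0.1
traypre 13 [ 1.28  0.36 -0.87  2.33  3.24  0.14 -1.23] err mm 19.3 ang 0.061 minmargin 0.0
tray 4 [ 1.    0.59 -0.57  2.36  3.19  0.36 -1.11] err mm 0.0 ang 0.0 minmargin 0.08
```

Request:
{"api": "servo_tool", "payload": {"steps": [{"tx": -6, "ty": 2, "tz": 3, "wx": -0.019, "wy": -0.058, "wz": -0.101, "fingers": 87}, {"tx": -6, "ty": 2, "tz": 4, "wx": -0.019, "wy": -0.058, "wz": -0.101, "fingers": 87}, {"tx": -5, "ty": 1, "tz": 4, "wx": -0.019, "wy": -0.058, "wz": -0.101, "fingers": 87}, {"tx": -5, "ty": 0, "tz": 4, "wx": -0.019, "wy": -0.058, "wz": -0.101, "fingers": 87}, {"tx": -5, "ty": 0, "tz": 5, "wx": -0.019, "wy": -0.058, "wz": -0.101, "fingers": 87}, {"tx": -2, "ty": 0, "tz": 2, "wx": -0.009, "wy": -0.026, "wz": -0.045, "fingers": 87}, {"tx": -2, "ty": 9, "tz": -3, "wx": -0.028, "wy": -0.057, "wz": -0.099, "fingers": 87}, {"tx": -3, "ty": 9, "tz": -3, "wx": -0.028, "wy": -0.057, "wz": -0.099, "fingers": 87}, {"tx": -4, "ty": 8, "tz": -3, "wx": -0.028, "wy": -0.057, "wz": -0.099, "fingers": 87}, {"tx": -5, "ty": 8, "tz": -2, "wx": -0.028, "wy": -0.057, "wz": -0.099, "fingers": 87}]}}

```text
time: 3.43
tcp_pos: [0.4318, -0.2788, 0.2079]
ee_rot: [1.69, 1.889, -0.52]
force: [0.1, -0.5, -0.0]
opening: 0.0869
grip_force: 0.0
```

Run:
```python
from fk import *
add();x=fit()
from path import *
from plant import env
qc=np.array(env.read_state()["joint_pos"]);print(qc,fk(qc,X)[0])
p,r=goals(d(40))["pre"];S=sols(p,r*F,30);S=sorted(S,key=lambda t:abs(t[1][2]));qt=S[0][1];print(qt)
for W in([qc,qt],[qc,np.array([.5,.2,-.5,2.25,1.2,.9,-.6]),qt]):
    rows,Q=follow(qc,interp(W,2),tmax=37,wmax=.118)
    print(len(rows),Q[-1],mg(Q[::3]),np.round([fk(q,X)[0] for q in Q[::3]],2).tolist());show(rows)
```

```text
err [ 0.     -0.     -0.0002] [-0. -0. -0.]
err [ 0.0002  0.0005 -0.0017] [ 0.004 -0.004  0.004]
err [ 0.0007 -0.0003 -0.0002] [0. 0. 0.]
err [-0.0006 -0.0003 -0.    ] [ 0.  0. -0.]
err [-0.0002  0.0007  0.0005] [-0.  0.  0.]
[ 0.93  0.3  -1.    2.2   1.17  1.04 -0.7 ] [ 0.43 -0.28  0.21]
[-0.47  0.18 -0.38  2.43  1.5   0.59 -0.65]
14 [ 0.31  0.47 -1.3   2.39  1.58  0.97 -0.6 ] [np.float64(0.31), np.float64(0.25), np.float64(0.24), np.float64(0.17), np.float64(0.15)] [[0.45, -0.24, 0.2], [0.49, -0.14, 0.19], [0.52, -0.06, 0.18], [0.5, 0.05, 0.17], [0.48, 0.16, 0.16]]
1 [28, 18, -16] [-0.064, 0.0, -0.084]
2 [27, 21, -15] [-0.064, 0.0, -0.084]
3 [25, 24, -13] [-0.064, 0.0, -0.084]
4 [23, 27, -12] [-0.064, 0.0, -0.084]
5 [20, 29, -10] [-0.064, 0.0, -0.084]
6 [18, 32, -8] [-0.064, 0.0, -0.084]
7 [8, 17, -3] [-0.034, 0.0, -0.044]
8 [25, 22, -16] [-0.063, 0.005, -0.082]
9 [23, 25, -15] [-0.063, 0.005, -0.082]
10 [21, 27, -13] [-0.063, 0.005, -0.082]
11 [19, 30, -11] [-0.063, 0.005, -0.082]
12 [16, 32, -9] [-0.063, 0.005, -0.082]
13 [14, 34, -7] [-0.063, 0.005, -0.082]
14 [7, 23, -3] [-0.04
[... 226 characters left out ...]
12, 0.2], [0.52, -0.02, 0.19], [0.5, 0.08, 0.17], [0.47, 0.19, 0.16]]
1 [-7, 3, 6] [-0.012, -0.042, -0.08]
2 [-12, 4, 0] [-0.025, -0.038, -0.063]
3 [25, 21, -18] [-0.063, 0.003, -0.067]
4 [23, 24, -16] [-0.063, 0.003, -0.067]
5 [21, 26, -15] [-0.063, 0.003, -0.067]
6 [20, 28, -13] [-0.063, 0.003, -0.067]
7 [18, 30, -11] [-0.063, 0.003, -0.067]
8 [16, 32, -9] [-0.063, 0.003, -0.067]
9 [11, 27, -6] [-0.05, 0.002, -0.053]
10 [24, 23, -16] [-0.06, 0.007, -0.069]
11 [22, 26, -14] [-0.06, 0.007, -0.069]
12 [21, 28, -12] [-0.06, 0.007, -0.069]
13 [19, 30, -11] [-0.06, 0.007, -0.069]
14 [17, 32, -9] [-0.06, 0.007, -0.069]
15 [15, 33, -6] [-0.06, 0.007, -0.069]
16 [10, 28, -4] [-0.049, 0.006, -0.057]
```

Request:
{"api": "servo_tool", "payload": {"steps": [{"tx": -6, "ty": 6, "tz": -1, "wx": -0.028, "wy": -0.05, "wz": -0.09, "fingers": 87}, {"tx": 25, "ty": 21, "tz": -18, "wx": -0.064, "wy": 0.003, "wz": -0.068, "fingers": 87}, {"tx": 23, "ty": 24, "tz": -16, "wx": -0.064, "wy": 0.003, "wz": -0.068, "fingers": 87}, {"tx": 22, "ty": 26, "tz": -15, "wx": -0.064, "wy": 0.003, "wz": -0.068, "fingers": 87}, {"tx": 20, "ty": 29, "tz": -13, "wx": -0.064, "wy": 0.003, "wz": -0.068, "fingers": 87}, {"tx": 18, "ty": 31, "tz": -11, "wx": -0.064, "wy": 0.003, "wz": -0.068, "fingers": 87}, {"tx": 16, "ty": 32, "tz": -9, "wx": -0.064, "wy": 0.003, "wz": -0.068, "fingers": 87}, {"tx": 9, "ty": 22, "tz": -4, "wx": -0.042, "wy": 0.002, "wz": -0.045, "fingers": 87}, {"tx": 24, "ty": 23, "tz": -16, "wx": -0.061, "wy": 0.008, "wz": -0.07, "fingers": 87}, {"tx": 22, "ty": 26, "tz": -14, "wx": -0.061, "wy": 0.008, "wz": -0.07, "fingers": 87}]}}

```text
time: 4.27
tcp_pos: [0.5193, 0.0203, 0.1886]
ee_rot: [0.666, 2.325, -0.193]
force: [-0.8, 0.2, 0.1]
opening: 0.087
grip_force: 0.0
```

Run:
```python
from path import *
from plant import env
qc=np.array(env.read_state()["joint_pos"]);print(qc,fk(qc,X)[0])
p,r=goals(d(40))["pre"]
rows,Q=follow(qc,[(p,r*F)],tmax=37,wmax=.118)
print(len(rows),Q[-1],mg(Q[::3]));show(rows)
```

```text
[ 0.55  0.37 -1.23  2.33  1.46  0.98 -0.67] [0.52 0.02 0.19]
5 [ 0.3   0.47 -1.3   2.39  1.58  0.97 -0.6 ] [np.float64(0.19), np.float64(0.16)]
1 [25, 25, -12] [-0.06, 0.009, -0.084]
2 [23, 28, -10] [-0.06, 0.009, -0.084]
3 [20, 30, -8] [-0.06, 0.009, -0.084]
4 [18, 32, -6] [-0.06, 0.009, -0.084]
5 [10, 23, -3] [-0.042, 0.006, -0.058]
```

Request:
{"api": "servo_tool", "payload": {"steps": [{"tx": 23, "ty": 28, "tz": -10, "wx": -0.06, "wy": 0.009, "wz": -0.084, "fingers": 70}, {"tx": 20, "ty": 30, "tz": -8, "wx": -0.06, "wy": 0.009, "wz": -0.084, "fingers": 60}, {"tx": 17, "ty": 31, "tz": -6, "wx": -0.06, "wy": 0.009, "wz": -0.084, "fingers": 60}, {"tx": 9, "ty": 20, "tz": -3, "wx": -0.04, "wy": 0.006, "wz": -0.055, "fingers": 60}, {"tx": 0, "ty": 0, "tz": 0, "wx": 0, "wy": 0, "wz": 0, "fingers": 60}, {"tx": 0, "ty": 0, "tz": 0, "wx": 0, "wy": 0, "wz": 0, "fingers": 60}, {"tx": 0, "ty": 0, "tz": 0, "wx": 0, "wy": 0, "wz": 0, "fingers": 60}, {"tx": 0, "ty": 0, "tz": 0, "wx": 0, "wy": 0, "wz": 0, "fingers": 60}, {"tx": 0, "ty": 0, "tz": 0, "wx": 0, "wy": 0, "wz": 0, "fingers": 60}, {"tx": 0, "ty": 0, "tz": 0, "wx": 0, "wy": 0, "wz": 0, "fingers": 60}]}}

```text
time: 5.1
tcp_pos: [0.4994, 0.147, 0.167]
ee_rot: [0.21, 2.425, -0.066]
force: [0.6, 0.1, 1.1]
opening: 0.0602
grip_force: 0.0
```

Run:
```python
from path import *
from h import shot
from plant import env
s=env.read_state();qc=np.array(s["joint_pos"]);print(qc,s["tcp_pos"],s["force"])
import h
p,r=goals(d(40))["hd"]
# refine handle from the start cloud: axis pixels with z between .08 and .14
for n in("side","top"):
    z=np.load(n+"0.npz");hv=h.cv2.cvtColor(z["p"],h.cv2.COLOR_RGB2HSV);W=z["W"];m=(hv[...,2]<40)&(W[...,2]>.075)&(W[...,2]<.135)&(abs(W[...,1]-.183)<.02)&(W[...,0]<.56)&(W[...,0]>.48)
    q=W[m];Hh=np.array([(q-h.HO)@h.HX,(q-h.HO)@h.HY,q[:,2]]).T
    perp=Hh@np.array([-.866,0,.5]);al=Hh@np.array([.5,0,.866]);k=abs(perp-perp.max())<.015
    print(n,len(q),"hood y",np.median(Hh[k,1]),"perp pct",np.percentile(perp[k],[50,95]),"expected axis perp",-.139*-.866+.1045*.5,"along",np.percentile(al[k],[2,98]))
rows,Q=follow(qc,[(p,r*F)],tmax=12,wmax=.118)
print(len(rows),Q[-1],mg(Q[::3]));show(rows)
shot("side","s1")
```

```text
[ 0.38  0.45 -1.28  2.36  1.56  0.97 -0.6 ] [0.5  0.15 0.17] [0.58 0.11 1.05]
side 218 hood y 0.0029440736806736136 perp pct [0.17 0.18] expected axis perp 0.172624 along [-0.01  0.05]
top 85 hood y -0.0031592724827643323 perp pct [0.17 0.18] expected axis perp 0.172624 along [-0.01  0.05]
7 [ 0.22  0.66 -1.14  2.35  1.8   1.04 -0.67] [np.float64(0.18), np.float64(0.19), np.float64(0.19)]
1 [5, 6, 9] [-0.01, 0.002, -0.014]
2 [5, 6, 9] [-0.01, 0.002, -0.014]
3 [4, 6, 10] [-0.01, 0.002, -0.014]
4 [4, 6, 10] [-0.01, 0.002, -0.014]
5 [4, 6, 10] [-0.01, 0.002, -0.014]
6 [4, 6, 10] [-0.01, 0.002, -0.014]
7 [3, 4, 7] [-0.007, 0.001, -0.009]
```

View pics/s1.png

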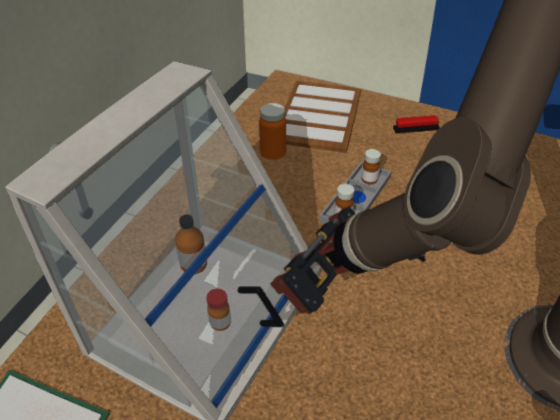

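Request:
{"api": "servo_tool", "payload": {"steps": [{"tx": 8, "ty": 11, "tz": 0, "wx": -0.018, "wy": 0.003, "wz": -0.025, "fingers": 60}, {"tx": 8, "ty": 11, "tz": 0, "wx": -0.018, "wy": 0.003, "wz": -0.025, "fingers": 60}, {"tx": 7, "ty": 11, "tz": 0, "wx": -0.018, "wy": 0.003, "wz": -0.025, "fingers": 60}, {"tx": 6, "ty": 7, "tz": 0, "wx": -0.013, "wy": 0.003, "wz": -0.018, "fingers": 60}, {"tx": 0, "ty": 0, "tz": 10, "wx": 0, "wy": 0, "wz": 0, "fingers": 60}, {"tx": 0, "ty": 0, "tz": 10, "wx": 0, "wy": 0, "wz": 0, "fingers": 60}, {"tx": 0, "ty": 0, "tz": 5, "wx": 0, "wy": 0, "wz": 0, "fingers": 60}, {"tx": 0, "ty": 0, "tz": 0, "wx": 0, "wy": 0, "wz": 0, "fingers": 60}, {"tx": 0, "ty": 0, "tz": 0, "wx": 0, "wy": 0, "wz": 0, "fingers": 60}, {"tx": 0, "ty": 0, "tz": 0, "wx": 0, "wy": 0, "wz": 0, "fingers": 60}]}}

```text
time: 5.98
tcp_pos: [0.4981, 0.1896, 0.1293]
ee_rot: [0.065, 2.444, -0.024]
force: [-0.4, 0.1, 0.4]
opening: 0.0599
grip_force: 0.0
```

Run:
```python
from path import *
from plant import env
s=env.read_state();qc=np.array(s["joint_pos"]);print(qc,s["tcp_pos"],s["force"])
p,r=goals(d(40))["hd"]
rows,Q=follow(qc,[(p,r*F)],tmax=200,wmax=1)
show(rows)
```

```text
[ 0.24  0.57 -1.22  2.37  1.68  1.02 -0.64] [0.5  0.19 0.13] [-0.41  0.13  0.44]
1 [-1, -5, 40] [0.002, -0.001, 0.002]
```

Go in and pinch.

Request:
{"api": "servo_tool", "payload": {"steps": [{"tx": 0, "ty": -3, "tz": 10, "wx": 0, "wy": 0, "wz": 0, "fingers": 60}, {"tx": 0, "ty": -2, "tz": 10, "wx": 0, "wy": 0, "wz": 0, "fingers": 60}, {"tx": 0, "ty": 0, "tz": 10, "wx": 0, "wy": 0, "wz": 0, "fingers": 60}, {"tx": 0, "ty": 0, "tz": 10, "wx": 0, "wy": 0, "wz": 0, "fingers": 60}, {"tx": 0, "ty": 0, "tz": 0, "wx": 0, "wy": 0, "wz": 0, "fingers": 40}, {"tx": 0, "ty": 0, "tz": 0, "wx": 0, "wy": 0, "wz": 0, "fingers": 20}, {"tx": 0, "ty": 0, "tz": 0, "wx": 0, "wy": 0, "wz": 0, "fingers": 5}, {"tx": 0, "ty": 0, "tz": 0, "wx": 0, "wy": 0, "wz": 0, "fingers": 5}, {"tx": 0, "ty": 0, "tz": 0, "wx": 0, "wy": 0, "wz": 0, "fingers": 5}, {"tx": 0, "ty": 0, "tz": 0, "wx": 0, "wy": 0, "wz": 0, "fingers": 5}]}}

```text
time: 6.82
tcp_pos: [0.5236, 0.1833, 0.0989]
ee_rot: [0.065, 2.443, -0.024]
force: [0.5, 0.1, 0.4]
opening: 0.0235
grip_force: 0.0
```

Run:
```python
from path import *
from plant import env
import h
s=env.read_state();qc=np.array(s["joint_pos"]);print(qc,s["tcp_pos"],s["force"],s["opening"],s["grip_force"])
o=s["tcp_pos"];r=R.from_rotvec(s["ee_rot"])
up=.186*(.5*h.HX+np.array([0,0,.866]));
print("per mm up slope in tool axes",r.inv().apply(up)/.186)
rows,Q=follow(qc,[(o+up,r)],tmax=21,wmax=.118)
print(Q[-1],mg(Q));show(rows)
```

```text
[ 0.22  0.66 -1.14  2.35  1.8   1.04 -0.67] [0.52 0.18 0.1 ] [0.51 0.09 0.42] 0.0235489366543569 0.0
per mm up slope in tool axes [-0.94 -0.   -0.34]
[ 0.49  0.45 -1.29  2.04  1.35  0.88 -0.04] [np.float64(0.22), np.float64(0.25), np.float64(0.27), np.float64(0.26), np.float64(0.24), np.float64(0.22), np.float64(0.21), np.float64(0.19), np.float64(0.18)]
1 [-20, 0, -7] [0.0, 0.0, -0.0]
2 [-20, 0, -7] [0.0, 0.0, -0.0]
3 [-20, 0, -7] [0.0, 0.0, -0.0]
4 [-20, 0, -7] [0.0, 0.0, -0.0]
5 [-20, 0, -7] [0.0, 0.0, -0.0]
6 [-20, 0, -7] [0.0, 0.0, -0.0]
7 [-20, 0, -7] [0.0, 0.0, -0.0]
8 [-20, 0, -7] [0.0, 0.0, -0.0]
9 [-17, 0, -6] [0.0, 0.0, -0.0]
```

Request:
{"api": "servo_tool", "payload": {"steps": [{"tx": 0, "ty": 0, "tz": 0, "wx": 0, "wy": 0, "wz": 0, "fingers": 5}, {"tx": 0, "ty": 0, "tz": 0, "wx": 0, "wy": 0, "wz": 0, "fingers": 5}, {"tx": 0, "ty": 0, "tz": 0, "wx": 0, "wy": 0, "wz": 0, "fingers": 5}, {"tx": 0, "ty": 0, "tz": 0, "wx": 0, "wy": 0, "wz": 0, "fingers": 5}, {"tx": 0, "ty": 0, "tz": 0, "wx": 0, "wy": 0, "wz": 0, "fingers": 5}, {"tx": -5, "ty": 0, "tz": -2, "wx": 0, "wy": 0, "wz": 0, "fingers": 5}, {"tx": -8, "ty": 0, "tz": -3, "wx": 0, "wy": 0, "wz": 0, "fingers": 5}, {"tx": -8, "ty": 0, "tz": -3, "wx": 0, "wy": 0, "wz": 0, "fingers": 5}, {"tx": -8, "ty": 0, "tz": -3, "wx": 0, "wy": 0, "wz": 0, "fingers": 5}, {"tx": -8, "ty": 0, "tz": -3, "wx": 0, "wy": 0, "wz": 0, "fingers": 5}]}}

```text
time: 7.65
tcp_pos: [0.5431, 0.182, 0.1325]
ee_rot: [0.066, 2.446, -0.024]
force: [5.6, 1.3, -9.9]
opening: 0.0111
grip_force: 30.0
```

Request:
{"api": "servo_tool", "payload": {"steps": [{"tx": -14, "ty": 0, "tz": -5, "wx": 0, "wy": 0, "wz": 0, "fingers": 5}, {"tx": -14, "ty": 0, "tz": -5, "wx": 0, "wy": 0, "wz": 0, "fingers": 5}, {"tx": -14, "ty": 0, "tz": -5, "wx": 0, "wy": 0, "wz": 0, "fingers": 5}, {"tx": -14, "ty": 0, "tz": -5, "wx": 0, "wy": 0, "wz": 0, "fingers": 5}, {"tx": -14, "ty": 0, "tz": -5, "wx": 0, "wy": 0, "wz": 0, "fingers": 5}, {"tx": -14, "ty": 0, "tz": -5, "wx": 0, "wy": 0, "wz": 0, "fingers": 5}, {"tx": -14, "ty": 0, "tz": -5, "wx": 0, "wy": 0, "wz": 0, "fingers": 5}, {"tx": -14, "ty": 0, "tz": -5, "wx": 0, "wy": 0, "wz": 0, "fingers": 5}, {"tx": -14, "ty": 0, "tz": -5, "wx": 0, "wy": 0, "wz": 0, "fingers": 5}, {"tx": -8, "ty": 0, "tz": -3, "wx": 0, "wy": 0, "wz": 0, "fingers": 5}]}}

```text
time: 8.48
tcp_pos: [0.6147, 0.178, 0.2566]
ee_rot: [0.066, 2.445, -0.026]
force: [-6.1, -1.8, 0.4]
opening: 0.0112
grip_force: 30.0
```

Run:
```python
from path import *
from plant import env
import h
s=env.read_state();qc=np.array(s["joint_pos"]);print(qc,s["tcp_pos"],s["force"],s["opening"],s["grip_force"])
d0=np.array(s["tcp_pos"])-[.5236,.1833,.0989];u=.5*h.HX+np.array([0,0,.866]);print("travel",d0@u, "off",d0-(d0@u)*u)
```

```text
[ 0.49  0.45 -1.29  2.05  1.36  0.88 -0.06] [0.61 0.18 0.26] [-6.12 -1.84  0.41] 0.011209687883859516 30.00095844268799
travel 0.1821752451564472 off [ 0. -0. -0.]
```

Request:
{"api": "servo_tool", "payload": {"steps": [{"tx": 0, "ty": 0, "tz": 0, "wx": 0, "wy": 0, "wz": 0, "fingers": 5}, {"tx": 0, "ty": 0, "tz": 0, "wx": 0, "wy": 0, "wz": 0, "fingers": 60}, {"tx": 0, "ty": 0, "tz": 0, "wx": 0, "wy": 0, "wz": 0, "fingers": 60}, {"tx": 0, "ty": 0, "tz": 0, "wx": 0, "wy": 0, "wz": 0, "fingers": 60}, {"tx": 0, "ty": 0, "tz": 0, "wx": 0, "wy": 0, "wz": 0, "fingers": 60}, {"tx": 0, "ty": 0, "tz": 0, "wx": 0, "wy": 0, "wz": 0, "fingers": 60}, {"tx": 0, "ty": 0, "tz": 0, "wx": 0, "wy": 0, "wz": 0, "fingers": 60}, {"tx": 0, "ty": 0, "tz": 0, "wx": 0, "wy": 0, "wz": 0, "fingers": 60}, {"tx": 0, "ty": 0, "tz": 0, "wx": 0, "wy": 0, "wz": 0, "fingers": 60}, {"tx": 0, "ty": 0, "tz": 0, "wx": 0, "wy": 0, "wz": 0, "fingers": 60}]}}

```text
time: 9.32
tcp_pos: [0.6149, 0.1784, 0.2556]
ee_rot: [0.065, 2.444, -0.024]
force: [-0.1, 0.3, 0.2]
opening: 0.06
grip_force: 0.0
```

Run:
```python
from path import *
from plant import env
s=env.read_state();qc=np.array(s["joint_pos"]);print(qc,s["tcp_pos"],s["force"],s["opening"],s["grip_force"])
o=np.array(s["tcp_pos"]);r=R.from_rotvec(s["ee_rot"]);z=r.apply([0,0,1])
g=goals(d(40));pj,rj=g["jarpre"];rj=rj*F
out=o-.06*z; mid=out+np.array([-.06,0,-.06])
rows,Q=follow(qc,[(out,r),(mid,r),(pj,rj)],tmax=20,wmax=.118)
print(pj,Q[-1],mg(Q));show(rows)
q=Q[-1];task(q,["jar"])
```

```text
[ 0.49  0.46 -1.29  2.05  1.37  0.88 -0.06] [0.61 0.18 0.26] [-0.13  0.32  0.22] 0.05996303019684889 0.0
[0.55 0.19 0.14] [ 0.26  0.56 -1.15  2.26  1.66  0.95 -0.52] [np.float64(0.13), np.float64(0.09), np.float64(0.03), np.float64(0.04), np.float64(0.04), np.float64(0.05), np.float64(0.06), np.float64(0.07), np.float64(0.13), np.float64(0.19), np.float64(0.23), np.float64(0.27), np.float64(0.28), np.float64(0.28)]
1 [-1, 0, -20] [0.0, 0.0, -0.0]
2 [-1, 0, -20] [0.0, 0.0, -0.0]
3 [-1, 0, -19] [0.0, 0.0, -0.0]
4 [20, -1, 2] [-0.0, -0.0, -0.0]
5 [20, -1, 2] [-0.0, -0.0, -0.0]
6 [20, -1, 2] [-0.0, -0.0, -0.0]
7 [20, -1, 2] [-0.0, -0.0, -0.0]
8 [5, 0, 0] [-0.0, 0.0, 0.0]
9 [7, 3, 18] [0.0, -0.0, 0.0]
10 [7, 3, 18] [0.0, -0.0, 0.0]
11 [7, 3, 18] [0.0, -0.0, 0.0]
12 [7, 3, 18] [0.0, -0.0, 0.0]
13 [7, 3, 18] [0.0, -0.0, 0.0]
14 [1, 1, 3] [0.0, -0.0, 0.0]
jar 4 [ 0.19  0.81 -0.98  2.15  1.93  0.98 -0.57] err mm 0.0 ang 0.0 minmargin 0.31
```

Request:
{"api": "servo_tool", "payload": {"steps": [{"tx": 0, "ty": 0, "tz": -12, "wx": 0, "wy": 0, "wz": 0, "fingers": 60}, {"tx": 0, "ty": 0, "tz": -18, "wx": 0, "wy": 0, "wz": 0, "fingers": 60}, {"tx": 0, "ty": 0, "tz": -20, "wx": 0, "wy": 0, "wz": 0, "fingers": 70}, {"tx": 0, "ty": 0, "tz": -10, "wx": 0, "wy": 0, "wz": 0, "fingers": 80}, {"tx": 15, "ty": 0, "tz": 0, "wx": 0, "wy": 0, "wz": 0, "fingers": 87}, {"tx": 20, "ty": 0, "tz": 1, "wx": 0, "wy": 0, "wz": 0, "fingers": 87}, {"tx": 20, "ty": 0, "tz": 1, "wx": 0, "wy": 0, "wz": 0, "fingers": 87}, {"tx": 20, "ty": 0, "tz": 1, "wx": 0, "wy": 0, "wz": 0, "fingers": 87}, {"tx": 10, "ty": 0, "tz": 1, "wx": 0, "wy": 0, "wz": 0, "fingers": 87}, {"tx": 0, "ty": 0, "tz": 0, "wx": 0, "wy": 0, "wz": 0, "fingers": 87}]}}

```text
time: 10.15
tcp_pos: [0.5122, 0.1836, 0.2427]
ee_rot: [0.062, 2.446, -0.026]
force: [-0.9, -0.4, -0.7]
opening: 0.0877
grip_force: 0.0
```

Run:
```python
from path import *
from plant import env
import h
s=env.read_state();qc=np.array(s["joint_pos"]);print(s["time"],qc,s["tcp_pos"],s["force"],s["opening"])
h.shot("side","s2")
h.shot("top","t2")
z=np.load("s2.npz");hv=h.cv2.cvtColor(z["p"],h.cv2.COLOR_RGB2HSV).astype(int);W=z["W"]
m=(hv[...,0]>105)&(hv[...,0]<130)&(hv[...,1]>170)&(W[...,1]>0)&(W[...,1]<.36)&(W[...,0]>.5)&(W[...,0]<.85)
q=W[m];a=(q-h.HO)@h.HX*.5+q[:,2]*.866-(-.13*.5+.03*.866);print("strip along-slope from shut lower edge",np.percentile(a,[1,10,50,90,99]))
g=goals(d(40))["jarpre"]
rows,Q=follow(qc,[(g[0],g[1]*F)],tmax=200,wmax=1);show(rows)
```

```text
10.15 [ 0.54  0.26 -1.38  2.23  1.29  0.79 -0.2 ] [0.51 0.18 0.24] [-0.93 -0.37 -0.73] 0.08772182778299974
strip along-slope from shut lower edge [0.19 0.19 0.38 0.38 0.39]
1 [35, 13, 99] [0.001, -0.003, 0.005]
```

View pics/s2.png

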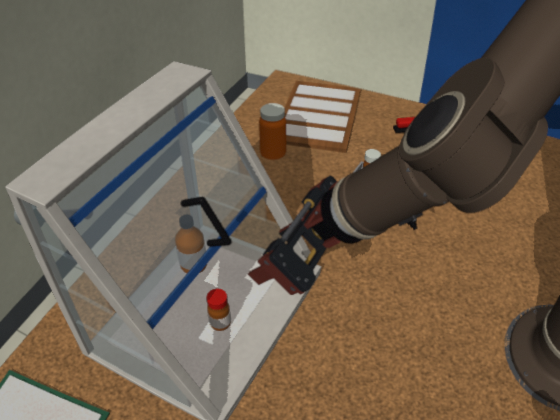

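The sash is up at about 0.185 m and the handle is free. The jar is now in plain view, with its cap at (217,298).

Run:
```python
from h import *
np.set_printoptions(precision=4,suppress=True)
z=np.load("s2.npz");h=cv2.cvtColor(z["p"],cv2.COLOR_RGB2HSV).astype(int);W=z["W"]
m=((h[...,0]<8)|(h[...,0]>170))&(h[...,1]>110)&(h[...,2]>50)
k=np.zeros_like(m);k[285:312,200:235]=1;m&=k>0
q=W[m];print(len(q),np.median(q,0),q.min(0),q.max(0))
t=q[q[:,2]>.086];print("cap top",len(t),t[:,:2].mean(0),cv2.minEnclosingCircle((t[:,:2]*1000).astype(np.float32)))
```

```text
358 [nan nan nan] [nan nan nan] [nan nan nan]
cap top 296 [0.6203 0.1912] ((622.801025390625, 191.08114624023438), 19.862911224365234)
```

Request:
{"api": "servo_tool", "payload": {"steps": [{"tx": 4, "ty": 1, "tz": 10, "wx": 0, "wy": 0, "wz": 0, "fingers": 87}, {"tx": 5, "ty": 2, "tz": 14, "wx": 0, "wy": 0, "wz": 0, "fingers": 87}, {"tx": 5, "ty": 2, "tz": 14, "wx": 0, "wy": 0, "wz": 0, "fingers": 87}, {"tx": 5, "ty": 2, "tz": 14, "wx": 0, "wy": 0, "wz": 0, "fingers": 87}, {"tx": 5, "ty": 2, "tz": 14, "wx": 0, "wy": 0, "wz": 0, "fingers": 87}, {"tx": 5, "ty": 2, "tz": 14, "wx": 0, "wy": 0, "wz": 0, "fingers": 87}, {"tx": 4, "ty": 2, "tz": 12, "wx": 0, "wy": 0, "wz": 0, "fingers": 87}, {"tx": 2, "ty": 0, "tz": 6, "wx": 0, "wy": 0, "wz": 0, "fingers": 87}, {"tx": 0, "ty": 0, "tz": 0, "wx": 0, "wy": 0, "wz": 0, "fingers": 87}, {"tx": 0, "ty": 0, "tz": 0, "wx": 0, "wy": 0, "wz": 0, "fingers": 87}]}}

```text
time: 11.08
tcp_pos: [0.5509, 0.1949, 0.1466]
ee_rot: [0.066, 2.445, -0.024]
force: [0.0, -0.5, -0.4]
opening: 0.0869
grip_force: 0.0
```

```bash
sed -i 's/J=np.array(\[.623,.1896,.056\])/J=np.array([.622,.1903,.058])/' goals.py
python3 - <<'E'
from path import *
from plant import env
s=env.read_state();qc=np.array(s["joint_pos"])
g=goals(d(40))["jar"];print(s["tcp_pos"],g[0])
rows,Q=follow(qc,[(g[0],g[1]*F)],tmax=200,wmax=1);show(rows);print(Q[-1])
print(R.from_rotvec(s["ee_rot"]).inv().apply(g[0]-s["tcp_pos"])*1000)
E
```

```text
[0.55 0.19 0.15] [0.63 0.19 0.05]
1 [1, 0, 120] [0.002, -0.002, 0.002]
[ 0.17  0.79 -0.95  2.15  1.92  0.96 -0.58]
[  2.17  -0.78 118.7 ]
```

Request:
{"api": "servo_tool", "payload": {"steps": [{"tx": 1, "ty": 0, "tz": 14, "wx": 0, "wy": 0, "wz": 0, "fingers": 87}, {"tx": 1, "ty": 0, "tz": 16, "wx": 0, "wy": 0, "wz": 0, "fingers": 87}, {"tx": 0, "ty": 0, "tz": 16, "wx": 0, "wy": 0, "wz": 0, "fingers": 87}, {"tx": 0, "ty": 0, "tz": 16, "wx": 0, "wy": 0, "wz": 0, "fingers": 87}, {"tx": 0, "ty": 0, "tz": 16, "wx": 0, "wy": 0, "wz": 0, "fingers": 87}, {"tx": 0, "ty": 0, "tz": 14, "wx": 0, "wy": 0, "wz": 0, "fingers": 87}, {"tx": 0, "ty": 0, "tz": 14, "wx": 0, "wy": 0, "wz": 0, "fingers": 87}, {"tx": 0, "ty": 0, "tz": 12, "wx": 0, "wy": 0, "wz": 0, "fingers": 87}, {"tx": 0, "ty": 0, "tz": 0, "wx": 0, "wy": 0, "wz": 0, "fingers": 87}, {"tx": 0, "ty": 0, "tz": 0, "wx": 0, "wy": 0, "wz": 0, "fingers": 70}]}}

```text
time: 11.92
tcp_pos: [0.6248, 0.1906, 0.055]
ee_rot: [0.066, 2.444, -0.024]
force: [0.4, 0.9, -0.5]
opening: 0.0831
grip_force: 0.0
```

Request:
{"api": "servo_tool", "payload": {"steps": [{"tx": 0, "ty": 0, "tz": 0, "wx": 0, "wy": 0, "wz": 0, "fingers": 60}, {"tx": 0, "ty": 0, "tz": 0, "wx": 0, "wy": 0, "wz": 0, "fingers": 50}, {"tx": 0, "ty": 0, "tz": 0, "wx": 0, "wy": 0, "wz": 0, "fingers": 45}, {"tx": 0, "ty": 0, "tz": 0, "wx": 0, "wy": 0, "wz": 0, "fingers": 40}, {"tx": 0, "ty": 0, "tz": 0, "wx": 0, "wy": 0, "wz": 0, "fingers": 36}, {"tx": 0, "ty": 0, "tz": 0, "wx": 0, "wy": 0, "wz": 0, "fingers": 34}, {"tx": 0, "ty": 0, "tz": 0, "wx": 0, "wy": 0, "wz": 0, "fingers": 32}, {"tx": 0, "ty": 0, "tz": 0, "wx": 0, "wy": 0, "wz": 0, "fingers": 30}, {"tx": 0, "ty": 0, "tz": 0, "wx": 0, "wy": 0, "wz": 0, "fingers": 30}, {"tx": 0, "ty": 0, "tz": 0, "wx": 0, "wy": 0, "wz": 0, "fingers": 30}]}}

```text
time: 12.75
tcp_pos: [0.6248, 0.1907, 0.0549]
ee_rot: [0.065, 2.444, -0.025]
force: [-0.3, -1.1, 1.5]
opening: 0.0393
grip_force: 30.0
```

Run:
```python
from path import *
from plant import env
import h
s=env.read_state();qc=np.array(s["joint_pos"]);print(s["time"],qc,s["tcp_pos"].round(4),s["force"],s["opening"],s["grip_force"])
h.shot("side","s3")
p=s["tcp_pos"];r=R.from_rotvec(s["ee_rot"])
print("up",r.inv().apply([0,0,1]),"out",r.inv().apply(-h.HX))
P=p+np.array([0,0,.035]);O=P-.15*h.HX
rows,Q=follow(qc,[(P,r),(O,r)],tmax=20);print(Q[-1],mg(Q));show(rows)
# tray reach: various tool yaw
q=Q[-1]
for zc in(.10,.12):
  for ty in(-.1,-.25,-.4,-.5):
    rt=h.rot(ty,d(40))*F; rr=R.from_rotvec([0,0,.0])
    T=np.array([.509,-.2545,0]);z=rt.apply([0,0,1]);off=.005*z
    rows,Q2=follow(q,[(T+off+[0,0,zc+.01],rt),(T+off+[0,0,.052],rt)],tmax=30,wmax=.1);print(zc,ty,len(rows),Q2[-1],min(mg(Q2)),np.linalg.norm(fk(Q2[-1],X)[0]-(T+off+[0,0,.052])),"end margin",mg(Q2[-1:]))
```

```text
12.75 [ 0.18  0.8  -0.98  2.16  1.92  0.97 -0.58] [0.62 0.19 0.05] [-0.33 -1.13  1.55] 0.03932817041202353 29.99928630888462
up [-0.64 -0.   -0.77] out [ 0.77  0.   -0.64]
[ 0.1   0.65 -1.13  2.41  1.77  1.09 -0.81] [np.float64(0.39), np.float64(0.4), np.float64(0.36), np.float64(0.32), np.float64(0.28), np.float64(0.24), np.float64(0.21), np.float64(0.18), np.float64(0.14), np.float64(0.13)]
1 [-14, 0, -14] [0.0, 0.0, -0.0]
2 [-10, 0, -10] [0.0, 0.0, -0.0]
3 [15, 0, -13] [-0.0, 0.0, -0.0]
4 [15, 0, -13] [-0.0, 0.0, -0.0]
5 [15, 0, -13] [-0.0, 0.0, -0.0]
6 [15, 0, -13] [-0.0, 0.0, -0.0]
7 [15, 0, -13] [-0.0, 0.0, -0.0]
8 [15, 0, -13] [-0.0, 0.0, -0.0]
9 [15, 0, -13] [0.0, 0.0, -0.0]
10 [8, 0, -6] [0.0, 0.0, 0.0]
0.1 -0.1 18 [ 1.29  0.7  -0.91  2.34  2.64  0.37 -0.45] 0.0 2.0062885096040707e-16 end margin [np.float64(0.2)]
0.1 -0.25 18 [ 1.2   0.68 -0.9   2.38  2.52  0.51 -0.55] 0.0 2.3263411494723067e-16 end margin [np.float64(0.16)]
0.1 -0.4 18 [ 1.09  0.67 -0.88  2.39  2.4   0.63 -0.64] 0.01 3.705655205693184e-16 end margin [np.float64(0.15)]
0.1 -0.5 18 [ 1.02  0.66 -0.86  2.39  2.3   0.71 -0.7 ] 0.02 2.2929868617541516e-16 end margin [np.float64(0.15)]
0.12 -0.1 19 [ 1.3   0.71 -0.93  2.34  2.61  0.37 -0.42] 0.0 1.3092278833360675e-16 end margin [np.float64(0.2)]
0.12 -0.25 19 [ 1.21  0.7  -0.92  2.37  2.5   0.52 -0.52] 0.01 1.3092278833360675e-16 end margin [np.float64(0.17)]
0.12 -0.4 19 [ 1.11  0.68 -0.9   2.39  2.38  0.64 -0.62] 0.02 1.249000902703301e-16 end margin [np.float64(0.15)]
0.12 -0.5 19 [ 1.03  0.67 -0.88  2.39  2.29  0.72 -0.68] 0.03 1.4220500840710912e-16 end margin [np.float64(0.15)]
```

View pics/s3.png

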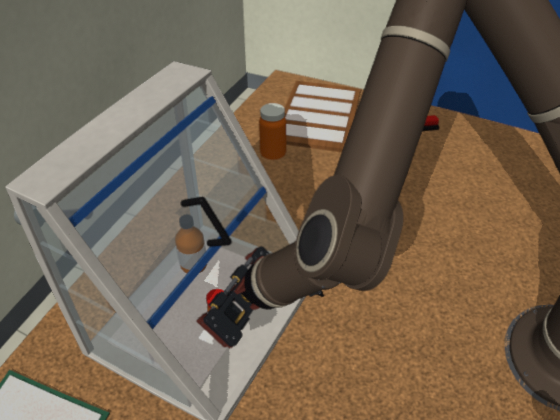

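Request:
{"api": "servo_tool", "payload": {"steps": [{"tx": -7, "ty": 0, "tz": -8, "wx": 0, "wy": 0, "wz": 0, "fingers": 30}, {"tx": -8, "ty": 0, "tz": -10, "wx": 0, "wy": 0, "wz": 0, "fingers": 30}, {"tx": -8, "ty": 0, "tz": -10, "wx": 0, "wy": 0, "wz": 0, "fingers": 30}, {"tx": 6, "ty": 0, "tz": -8, "wx": 0, "wy": 0, "wz": 0, "fingers": 30}, {"tx": 15, "ty": 0, "tz": -13, "wx": 0, "wy": 0, "wz": 0, "fingers": 30}, {"tx": 15, "ty": 0, "tz": -13, "wx": 0, "wy": 0, "wz": 0, "fingers": 30}, {"tx": 15, "ty": 0, "tz": -13, "wx": 0, "wy": 0, "wz": 0, "fingers": 30}, {"tx": 15, "ty": 0, "tz": -13, "wx": 0, "wy": 0, "wz": 0, "fingers": 30}, {"tx": 15, "ty": 0, "tz": -13, "wx": 0, "wy": 0, "wz": 0, "fingers": 30}, {"tx": 15, "ty": 0, "tz": -13, "wx": 0, "wy": 0, "wz": 0, "fingers": 30}]}}

```text
time: 13.63
tcp_pos: [0.4939, 0.1973, 0.0947]
ee_rot: [0.065, 2.445, -0.024]
force: [-0.1, 0.5, -1.3]
opening: 0.0396
grip_force: 30.0
```

Request:
{"api": "servo_tool", "payload": {"steps": [{"tx": 13, "ty": 0, "tz": -11, "wx": 0, "wy": 0, "wz": 0, "fingers": 30}, {"tx": 6, "ty": 0, "tz": -5, "wx": 0, "wy": 0, "wz": 0, "fingers": 30}, {"tx": 0, "ty": 0, "tz": 0, "wx": 0, "wy": 0, "wz": 0, "fingers": 30}, {"tx": 0, "ty": 0, "tz": 0, "wx": 0, "wy": 0, "wz": 0, "fingers": 30}, {"tx": 0, "ty": 0, "tz": 0, "wx": 0, "wy": 0, "wz": 0, "fingers": 30}, {"tx": 0, "ty": 0, "tz": 0, "wx": 0, "wy": 0, "wz": 0, "fingers": 30}, {"tx": 0, "ty": 0, "tz": 0, "wx": 0, "wy": 0, "wz": 0, "fingers": 30}, {"tx": 0, "ty": 0, "tz": 0, "wx": 0, "wy": 0, "wz": 0, "fingers": 30}, {"tx": 0, "ty": 0, "tz": 0, "wx": 0, "wy": 0, "wz": 0, "fingers": 30}, {"tx": 0, "ty": 0, "tz": 0, "wx": 0, "wy": 0, "wz": 0, "fingers": 30}]}}

```text
time: 14.47
tcp_pos: [0.4711, 0.199, 0.0953]
ee_rot: [0.066, 2.444, -0.024]
force: [0.0, -0.2, -0.5]
opening: 0.0394
grip_force: 30.0
```

```bash
cat > tr.py <<'E'
from path import *
from plant import env
import h
s=env.read_state();qc=np.array(s["joint_pos"]);p=np.array(s["tcp_pos"]);print(s["time"],qc,p.round(4),s["force"],s["opening"],s["grip_force"])
print("jar hood x",(p-h.HO)@h.HX-.003)
T=np.array([.5095,-.2545,0])
def up(r,dz): return r*R.identity()
E
python3 - <<'E'
from tr import *
r0=R.from_rotvec(s["ee_rot"])
for ty in(-.1,-.3,-.45):
  rt=R.from_rotvec([0,0,ty-h.yaw])*r0;z=rt.apply([0,0,1]);off=.005*z*[1,1,0]
  for m in([.52,-.1,.14],[.54,-.15,.12],[.54,-.2,.16]):
    A=(np.array(m),rt);B=(T+off+[0,0,.105],rt);C=(T+off+[0,0,.049],rt)
    pre=(np.array([.49,.0,.11]),R.from_rotvec([0,0,(ty-h.yaw)*.5])*r0)
    rows,Q=follow(qc,[pre,A,B,C],tmax=33,wmax=.1)
    a=np.array([fk(q,X)[0] for q in Q]);k=int(np.argmin(mg(Q)))
    print(ty,m,len(rows),min(mg(Q)),k,Q[k],a[k],Q[-1])
E
```

```text
14.4667 [ 0.1   0.62 -1.14  2.42  1.75  1.08 -0.81] [0.47 0.2  0.1 ] [ 0.03 -0.15 -0.53] 0.03944678416139419 29.994842461310327
jar hood x -0.19099761899228235
-0.1 [0.52, -0.1, 0.14] 18 0.0 4 [ 0.62  0.47 -1.13  2.54  2.01  0.75 -0.7 ] [0.49 0.04 0.11] [ 1.31  0.72 -0.94  2.34  2.58  0.37 -0.38]
-0.1 [0.54, -0.15, 0.12] 18 0.0 4 [ 0.62  0.47 -1.13  2.54  2.01  0.75 -0.7 ] [0.49 0.04 0.11] [ 1.31  0.72 -0.94  2.34  2.58  0.37 -0.39]
-0.1 [0.54, -0.2, 0.16] 19 0.0 4 [ 0.62  0.47 -1.13  2.54  2.01  0.75 -0.7 ] [0.49 0.04 0.11] [ 1.33  0.73 -0.97  2.34  2.54  0.38 -0.33]
-0.3 [0.52, -0.1, 0.14] 18 0.01 5 [ 0.64  0.45 -1.11  2.53  1.97  0.76 -0.72] [0.49 0.   0.11] [ 1.18  0.69 -0.92  2.38  2.45  0.56 -0.54]
-0.3 [0.54, -0.15, 0.12] 18 0.01 5 [ 0.64  0.45 -1.11  2.53  1.97  0.76 -0.72] [0.49 0.   0.11] [ 1.18  0.69 -0.92  2.38  2.45  0.56 -0.54]
-0.3 [0.54, -0.2, 0.16] 19 0.01 5 [ 0.64  0.45 -1.11  2.53  1.97  0.76 -0.72] [0.49 0.   0.11] [ 1.2   0.7  -0.94  2.38  2.44  0.57 -0.51]
-0.45 [0.52, -0.1, 0.14] 18 0.03 4 [ 0.5   0.48 -1.12  2.51  1.86  0.87 -0.76] [0.49 0.04 0.11] [ 1.07  0.67 -0.89  2.39  2.33  0.68 -0.65]
-0.45 [0.54, -0.15, 0.12] 18 0.03 4 [ 0.5   0.48 -1.12  2.51  1.86  0.87 -0.76] [0.49 0.04 0.11] [ 1.07  0.67 -0.89  2.39  2.33  0.67 -0.65]
-0.45 [0.54, -0.2, 0.16] 19 0.03 4 [ 0.5   0.48 -1.12  2.51  1.86  0.87 -0.76] [0.49 0.04 0.11] [ 1.08  0.68 -0.9   2.39  2.33  0.68 -0.64]
```

Run:
```python
from tr import *
r0=R.from_rotvec(s["ee_rot"])
ty=-.3
rt=R.from_rotvec([0,0,ty-h.yaw])*r0;z=rt.apply([0,0,1]);off=.005*z*[1,1,0]
for m1 in([.49,.05,.2],[.5,.02,.17],[.51,.02,.14]):
    A=(np.array([.52,-.12,.18]),rt);B=(T+off+[0,0,.13],rt);C=(T+off+[0,0,.049],rt)
    rows,Q=follow(qc,[(np.array(m1),R.from_rotvec([0,0,(ty-h.yaw)*.7])*r0),A,B,C],tmax=33,wmax=.1)
    k=int(np.argmin(mg(Q)));print(m1,len(rows),min(mg(Q)),k,Q[k],fk(Q[k],X)[0],Q[-1])
    if m1[2]==.17:print(mg(Q));show(rows);print(B[0],C[0])
```

```text
14.4667 [ 0.1   0.62 -1.14  2.42  1.75  1.08 -0.81] [0.47 0.2  0.1 ] [ 0.03 -0.15 -0.53] 0.03944678416139419 29.994842461310327
jar hood x -0.19099761899228235
[0.49, 0.05, 0.2] 20 0.11 0 [ 0.2   0.55 -1.18  2.43  1.7   1.02 -0.76] [0.47 0.17 0.12] [ 1.25  0.75 -1.02  2.38  2.37  0.61 -0.41]
[0.5, 0.02, 0.17] 19 0.09 1 [ 0.29  0.51 -1.18  2.45  1.72  0.96 -0.73] [0.48 0.14 0.12] [ 1.24  0.74 -1.    2.38  2.38  0.6  -0.43]
[np.float64(0.1), np.float64(0.09), np.float64(0.09), np.float64(0.09), np.float64(0.1), np.float64(0.11), np.float64(0.11), np.float64(0.11), np.float64(0.13), np.float64(0.15), np.float64(0.15), np.float64(0.15), np.float64(0.16), np.float64(0.17), np.float64(0.19), np.float64(0.2), np.float64(0.18), np.float64(0.17), np.float64(0.16)]
1 [-13, -30, -5] [0.019, 0.0, 0.022]
2 [-14, -30, -5] [0.019, 0.0, 0.022]
3 [-14, -29, -4] [0.019, 0.0, 0.022]
4 [-15, -29, -3] [0.019, 0.0, 0.022]
5 [-16, -29, -3] [0.019, 0.0, 0.022]
6 [-15, -26, -2] [0.017, 0.0, 0.02]
7 [-11, -31, 6] [0.011, 0.0, 0.013]
8 [-11, -31, 6] [0.011, 0.0, 0.013]
9 [-11, -30, 6] [0.011, 0.0, 0.013]
10 [-12, -30, 7] [0.011, 0.0, 0.013]
11 [-4, -9, 2] [0.003, 0.0, 0.004]
12 [2, -30, 14] [-0.0, -0.0, -0.0]
13 [2, -30, 14] [-0.0, -0.0, -0.0]
14 [2, -30, 14] [-0.0, -0.0, -0.0]
15 [2, -30, 14] [-0.0, -0.0, -0.0]
16 [1, -11, 5] [-0.0, 0.0, 0.0]
17 [21, 0, 25] [0.0, 0.0, 0.0]
18 [21, 0, 25] [0.0, 0.0, 0.0]
19 [10, 0, 12] [0.0, 0.0, 0.0]
[ 0.51 -0.26  0.13] [ 0.51 -0.26  0.05]
[0.51, 0.02, 0.14] 19 0.08 3 [ 0.46  0.46 -1.16  2.46  1.76  0.85 -0.68] [0.5  0.07 0.13] [ 1.23  0.73 -0.98  2.38  2.4   0.59 -0.45]
```

Request:
{"api": "servo_tool", "payload": {"steps": [{"tx": -13, "ty": -26, "tz": -5, "wx": 0.019, "wy": 0, "wz": 0.022, "fingers": 30}, {"tx": -14, "ty": -30, "tz": -5, "wx": 0.019, "wy": 0, "wz": 0.022, "fingers": 30}, {"tx": -14, "ty": -30, "tz": -4, "wx": 0.019, "wy": 0, "wz": 0.022, "fingers": 30}, {"tx": -15, "ty": -29, "tz": -3, "wx": 0.019, "wy": 0, "wz": 0.022, "fingers": 30}, {"tx": -16, "ty": -29, "tz": -3, "wx": 0.019, "wy": 0, "wz": 0.022, "fingers": 30}, {"tx": -15, "ty": -28, "tz": -2, "wx": 0.017, "wy": 0, "wz": 0.02, "fingers": 30}, {"tx": -11, "ty": -31, "tz": 6, "wx": 0.011, "wy": 0, "wz": 0.013, "fingers": 30}, {"tx": -11, "ty": -31, "tz": 6, "wx": 0.011, "wy": 0, "wz": 0.013, "fingers": 30}, {"tx": -11, "ty": -30, "tz": 6, "wx": 0.011, "wy": 0, "wz": 0.013, "fingers": 30}, {"tx": -12, "ty": -26, "tz": 7, "wx": 0.014, "wy": 0, "wz": 0.017, "fingers": 30}]}}

```text
time: 15.3
tcp_pos: [0.5205, -0.1079, 0.1789]
ee_rot: [0.364, 2.421, -0.139]
force: [0.1, -0.6, -1.4]
opening: 0.0395
grip_force: 30.0
```

```bash
cat > t2.py <<'E'
from tr import *
import sys
r0=R.from_rotvec(s["ee_rot"]);z=r0.apply([0,0,1]);y=r0.apply([0,1,0])
print("tilt",np.arccos(-z[2]),"y axis z-comp",y[2],"yaw",np.arctan2(z[1],z[0]))
rt=h.rot(np.arctan2(z[1],z[0]),d(40))*F  # level target, keep yaw
off=.004*z*[1,1,0]
for zz in(.14,.049):
    t=T+off+[0,0,zz];print(zz,"need mm in tool axes",r0.inv().apply(t-p)*1000,"w",(r0.inv()*rt).as_rotvec().round(3))
E
python3 t2.py
```

```text
15.3 [ 0.99  0.24 -1.08  2.39  1.72  0.42 -0.33] [ 0.52 -0.11  0.18] [ 0.06 -0.56 -1.37] 0.03948689204074262 29.995253649540246
jar hood x -0.12448574424876596
tilt 0.6980628949413413 y axis z-comp -0.004865137581728823 yaw -0.3061816262897552
0.14 need mm in tool axes [  -1.75 -143.12   53.11] w [ 0.   -0.    0.01]
0.049 need mm in tool axes [  56.74 -142.67  122.82] w [ 0.   -0.    0.01]
```

Request:
{"api": "servo_tool", "payload": {"steps": [{"tx": 0, "ty": -26, "tz": 7, "wx": 0, "wy": 0, "wz": 0, "fingers": 30}, {"tx": 0, "ty": -26, "tz": 9, "wx": 0, "wy": 0, "wz": 0, "fingers": 30}, {"tx": 0, "ty": -26, "tz": 10, "wx": 0, "wy": 0, "wz": 0, "fingers": 30}, {"tx": 0, "ty": -22, "tz": 10, "wx": 0, "wy": 0, "wz": 0, "fingers": 30}, {"tx": 0, "ty": -14, "tz": 10, "wx": 0, "wy": 0, "wz": 0, "fingers": 30}, {"tx": 0, "ty": -8, "tz": 4, "wx": 0, "wy": 0, "wz": 0, "fingers": 30}, {"tx": 0, "ty": 0, "tz": 0, "wx": 0, "wy": 0, "wz": 0, "fingers": 30}, {"tx": 0, "ty": 0, "tz": 0, "wx": 0, "wy": 0, "wz": 0, "fingers": 30}, {"tx": 0, "ty": 0, "tz": 0, "wx": 0, "wy": 0, "wz": 0, "fingers": 30}, {"tx": 0, "ty": 0, "tz": 0, "wx": 0, "wy": 0, "wz": 0, "fingers": 30}]}}

```text
time: 16.13
tcp_pos: [0.5162, -0.2299, 0.141]
ee_rot: [0.36, 2.422, -0.136]
force: [-0.6, 0.3, -1.6]
opening: 0.039
grip_force: 30.0
```

```bash
python3 t2.py; python3 -c "
import h;h.shot('side','s4');h.shot('top','t4')"
```

```text
16.1333 [ 1.23  0.41 -1.01  2.36  2.11  0.33 -0.36] [ 0.52 -0.23  0.14] [-0.58  0.34 -1.63] 0.039023618131804994 29.99480650294572
jar hood x -0.12187343893402411
tilt 0.6977881475381835 y axis z-comp -0.00345611491830225 yaw -0.30017247784076373
0.14 need mm in tool axes [ -1.82 -25.51   2.96] w [ 0.   -0.    0.01]
0.049 need mm in tool axes [ 56.65 -25.19  72.69] w [ 0.   -0.    0.01]
```

View pics/s4.png

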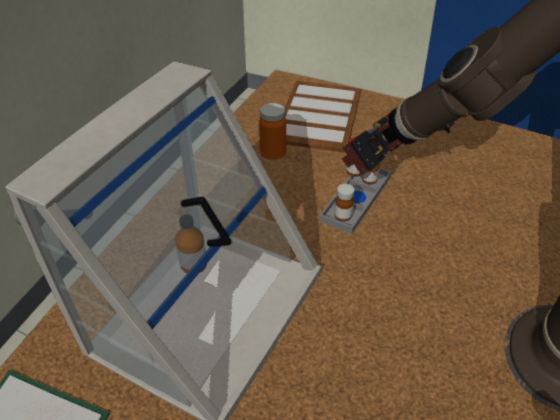

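View pics/t4.png

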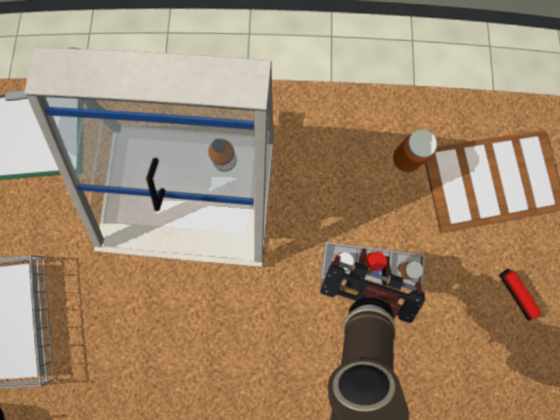

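Both views show the jar held upright above the tray, with its cap at (377,262) in the top view. I still have to shift about 25 mm along y before lowering.

Request:
{"api": "servo_tool", "payload": {"steps": [{"tx": 0, "ty": -6, "tz": 0, "wx": 0, "wy": 0, "wz": 0, "fingers": 30}, {"tx": 0, "ty": -8, "tz": 0, "wx": 0, "wy": 0, "wz": 0, "fingers": 30}, {"tx": -2, "ty": -8, "tz": 3, "wx": 0, "wy": 0, "wz": 0, "fingers": 30}, {"tx": 0, "ty": -3, "tz": 0, "wx": 0, "wy": 0, "wz": 0, "fingers": 30}, {"tx": 0, "ty": 0, "tz": 0, "wx": 0, "wy": 0, "wz": 0, "fingers": 30}, {"tx": 0, "ty": 0, "tz": 0, "wx": 0, "wy": 0, "wz": 0, "fingers": 30}, {"tx": 0, "ty": 0, "tz": 0, "wx": 0, "wy": 0, "wz": 0, "fingers": 30}, {"tx": 0, "ty": 0, "tz": 0, "wx": 0, "wy": 0, "wz": 0, "fingers": 30}, {"tx": 0, "ty": 0, "tz": 0, "wx": 0, "wy": 0, "wz": 0, "fingers": 30}, {"tx": 0, "ty": 0, "tz": 0, "wx": 0, "wy": 0, "wz": 0, "fingers": 30}]}}

```text
time: 17.07
tcp_pos: [0.5119, -0.2559, 0.1396]
ee_rot: [0.362, 2.422, -0.136]
force: [0.4, 0.5, -0.9]
opening: 0.0392
grip_force: 30.0
```

```bash
python3 t2.py
python3 - <<'E'
from h import *
shot("top","t5");z=np.load("t5.npz");h=cv2.cvtColor(z["p"],cv2.COLOR_RGB2HSV).astype(int);W=z["W"]
m=((h[...,0]<8)|(h[...,0]>170))&(h[...,1]>110)&(h[...,2]>60)&(W[...,2]>.15)&(abs(W[...,1]+.25)<.06)&(abs(W[...,0]-.51)<.06)
q=W[m];print(len(q),np.percentile(q,[5,50,95],axis=0));t=q[q[:,2]>np.percentile(q[:,2],90)-.006];print(cv2.minEnclosingCircle((t[:,:2]*1000).astype(np.float32)),t[:,2].mean())
E
```

```text
17.0667 [ 1.28  0.42 -0.98  2.34  2.15  0.29 -0.34] [ 0.51 -0.26  0.14] [ 0.37  0.51 -0.85] 0.03920084424178535 29.99462124891579
jar hood x -0.1247133216452637
tilt 0.6972678531526154 y axis z-comp -0.0029728693120521787 yaw -0.3013990523548057
0.14 need mm in tool axes [-0.15  0.64 -0.46] w [ 0.   -0.    0.01]
0.049 need mm in tool axes [58.29  0.91 69.3 ] w [ 0.   -0.    0.01]
502 [[ 0.45163862 -0.27304307  0.1596545 ]
 [ 0.50378634 -0.24933869  0.17529692]
 [ 0.52414178 -0.22420832  0.24625861]]
((452.27484130859375, -245.04595947265625), 25.14508819580078) 0.2440037519190092
```

Request:
{"api": "servo_tool", "payload": {"steps": [{"tx": 5, "ty": 0, "tz": 6, "wx": 0, "wy": 0, "wz": 0, "fingers": 30}, {"tx": 8, "ty": 0, "tz": 9.5, "wx": 0, "wy": 0, "wz": 0, "fingers": 30}, {"tx": 9, "ty": 0, "tz": 10.5, "wx": 0, "wy": 0, "wz": 0, "fingers": 30}, {"tx": 9, "ty": 0, "tz": 10.5, "wx": 0, "wy": 0, "wz": 0, "fingers": 30}, {"tx": 8, "ty": 0, "tz": 9.5, "wx": 0, "wy": 0, "wz": 0, "fingers": 30}, {"tx": 7, "ty": 0, "tz": 8.5, "wx": 0, "wy": 0, "wz": 0, "fingers": 30}, {"tx": 5, "ty": 0, "tz": 6, "wx": 0, "wy": 0, "wz": 0, "fingers": 30}, {"tx": 3, "ty": 0, "tz": 3.5, "wx": 0, "wy": 0, "wz": 0, "fingers": 30}, {"tx": 0, "ty": 0, "tz": 0, "wx": 0, "wy": 0, "wz": 0, "fingers": 30}, {"tx": 0, "ty": 0, "tz": 0, "wx": 0, "wy": 0, "wz": 0, "fingers": 30}]}}

```text
time: 17.95
tcp_pos: [0.5116, -0.2562, 0.0558]
ee_rot: [0.363, 2.422, -0.135]
force: [0.9, -0.5, -1.0]
opening: 0.0393
grip_force: 30.0
```

```bash
python3 t2.py
```

```text
17.95 [ 1.26  0.72 -1.01  2.38  2.36  0.58 -0.42] [ 0.51 -0.26  0.06] [ 0.87 -0.53 -1.03] 0.0392835141392191 29.994771229103208
jar hood x -0.1250321320275014
tilt 0.6970265544801146 y axis z-comp -0.0025114245723851653 yaw -0.3011342121748463
0.14 need mm in tool axes [-54.11   0.77 -64.53] w [ 0. -0.  0.]
0.049 need mm in tool axes [4.31 1.   5.24] w [ 0. -0.  0.]
```

Lower the last few millimetres slowly.

Request:
{"api": "servo_tool", "payload": {"steps": [{"tx": 1, "ty": 0, "tz": 1.2, "wx": 0, "wy": 0, "wz": 0, "fingers": 30}, {"tx": 1, "ty": 0, "tz": 1.2, "wx": 0, "wy": 0, "wz": 0, "fingers": 30}, {"tx": 1, "ty": 0, "tz": 1.2, "wx": 0, "wy": 0, "wz": 0, "fingers": 30}, {"tx": 1, "ty": 0, "tz": 1.2, "wx": 0, "wy": 0, "wz": 0, "fingers": 30}, {"tx": 0.3, "ty": 0, "tz": 0.4, "wx": 0, "wy": 0, "wz": 0, "fingers": 30}, {"tx": 0, "ty": 0, "tz": 0, "wx": 0, "wy": 0, "wz": 0, "fingers": 30}, {"tx": 0, "ty": 0, "tz": 0, "wx": 0, "wy": 0, "wz": 0, "fingers": 30}, {"tx": 0, "ty": 0, "tz": 0, "wx": 0, "wy": 0, "wz": 0, "fingers": 30}, {"tx": 0, "ty": 0, "tz": 0, "wx": 0, "wy": 0, "wz": 0, "fingers": 30}, {"tx": 0, "ty": 0, "tz": 0, "wx": 0, "wy": 0, "wz": 0, "fingers": 30}]}}

```text
time: 18.78
tcp_pos: [0.5115, -0.2564, 0.0491]
ee_rot: [0.363, 2.422, -0.136]
force: [0.3, 0.4, -2.0]
opening: 0.0393
grip_force: 30.0
```

Request:
{"api": "servo_tool", "payload": {"steps": [{"tx": 0.4, "ty": 0, "tz": 0.5, "wx": 0, "wy": 0, "wz": 0, "fingers": 30}, {"tx": 0.4, "ty": 0, "tz": 0.5, "wx": 0, "wy": 0, "wz": 0, "fingers": 30}, {"tx": 0.4, "ty": 0, "tz": 0.5, "wx": 0, "wy": 0, "wz": 0, "fingers": 30}, {"tx": 0, "ty": 0, "tz": 0, "wx": 0, "wy": 0, "wz": 0, "fingers": 30}, {"tx": 0, "ty": 0, "tz": 0, "wx": 0, "wy": 0, "wz": 0, "fingers": 30}, {"tx": 0, "ty": 0, "tz": 0, "wx": 0, "wy": 0, "wz": 0, "fingers": 30}, {"tx": 0, "ty": 0, "tz": 0, "wx": 0, "wy": 0, "wz": 0, "fingers": 30}, {"tx": 0, "ty": 0, "tz": 0, "wx": 0, "wy": 0, "wz": 0, "fingers": 30}, {"tx": 0, "ty": 0, "tz": 0, "wx": 0, "wy": 0, "wz": 0, "fingers": 30}, {"tx": 0, "ty": 0, "tz": 0, "wx": 0, "wy": 0, "wz": 0, "fingers": 30}]}}

```text
time: 19.62
tcp_pos: [0.5126, -0.2566, 0.0488]
ee_rot: [0.36, 2.419, -0.139]
force: [-7.3, 1.1, 16.7]
opening: 0.0393
grip_force: 30.0
```

Request:
{"api": "servo_tool", "payload": {"steps": [{"tx": -0.6, "ty": 0, "tz": -0.7, "wx": 0, "wy": 0, "wz": 0, "fingers": 30}, {"tx": 0, "ty": 0, "tz": 0, "wx": 0, "wy": 0, "wz": 0, "fingers": 36}, {"tx": 0, "ty": 0, "tz": 0, "wx": 0, "wy": 0, "wz": 0, "fingers": 42}, {"tx": 0, "ty": 0, "tz": 0, "wx": 0, "wy": 0, "wz": 0, "fingers": 46}, {"tx": 0, "ty": 0, "tz": 0, "wx": 0, "wy": 0, "wz": 0, "fingers": 52}, {"tx": 0, "ty": 0, "tz": 0, "wx": 0, "wy": 0, "wz": 0, "fingers": 58}, {"tx": 0, "ty": 0, "tz": 0, "wx": 0, "wy": 0, "wz": 0, "fingers": 60}, {"tx": 0, "ty": 0, "tz": 0, "wx": 0, "wy": 0, "wz": 0, "fingers": 60}, {"tx": 0, "ty": 0, "tz": 0, "wx": 0, "wy": 0, "wz": 0, "fingers": 60}, {"tx": 0, "ty": 0, "tz": 0, "wx": 0, "wy": 0, "wz": 0, "fingers": 60}]}}

```text
time: 20.45
tcp_pos: [0.5116, -0.2564, 0.048]
ee_rot: [0.363, 2.422, -0.136]
force: [0.7, -0.8, 1.2]
opening: 0.0601
grip_force: 0.0
```

Request:
{"api": "servo_tool", "payload": {"steps": [{"tx": 0, "ty": 0, "tz": -6, "wx": 0, "wy": 0, "wz": 0, "fingers": 60}, {"tx": 0, "ty": 0, "tz": -10, "wx": 0, "wy": 0, "wz": 0, "fingers": 60}, {"tx": 0, "ty": 0, "tz": -14, "wx": 0, "wy": 0, "wz": 0, "fingers": 60}, {"tx": 0, "ty": 0, "tz": -14, "wx": 0, "wy": 0, "wz": 0, "fingers": 60}, {"tx": 0, "ty": 0, "tz": -14, "wx": 0, "wy": 0, "wz": 0, "fingers": 60}, {"tx": 0, "ty": 0, "tz": -14, "wx": 0, "wy": 0, "wz": 0, "fingers": 60}, {"tx": 0, "ty": 0, "tz": -12, "wx": 0, "wy": 0, "wz": 0, "fingers": 60}, {"tx": 0, "ty": 0, "tz": -6, "wx": 0, "wy": 0, "wz": 0, "fingers": 60}, {"tx": 0, "ty": 0, "tz": 0, "wx": 0, "wy": 0, "wz": 0, "fingers": 60}, {"tx": 0, "ty": 0, "tz": 0, "wx": 0, "wy": 0, "wz": 0, "fingers": 60}]}}

```text
time: 21.28
tcp_pos: [0.4564, -0.2398, 0.1174]
ee_rot: [0.363, 2.421, -0.138]
force: [0.6, -0.5, -0.7]
opening: 0.0602
grip_force: 0.0
```

Run:
```python
from h import *
s=env.read_state();print(s["time"],s["tcp_pos"],s["force"],s["joint_pos"].round(2))
shot("side","s6");shot("top","t6");z=np.load("t6.npz");h=cv2.cvtColor(z["p"],cv2.COLOR_RGB2HSV).astype(int);W=z["W"]
m=((h[...,0]<8)|(h[...,0]>170))&(h[...,1]>110)&(h[...,2]>60)&(W[...,2]>.07)&(W[...,2]<.095)&(abs(W[...,1]+.25)<.05)&(abs(W[...,0]-.51)<.05)
q=W[m];print(len(q),q[:,2].mean(),q.mean(0),cv2.minEnclosingCircle((q[:,:2]*1000).astype(np.float32)))
```

```text
21.2833 [ 0.45636971 -0.23983249  0.11737164] [ 0.62255554 -0.46452897 -0.67055595] [ 1.43  0.47 -1.13  2.47  2.31  0.4  -0.45]
242 0.08347267511881712 [ 0.51063347 -0.25464952  0.08347268] ((510.10821533203125, -255.30340576171875), 18.237913131713867)
```

View pics/s6.png

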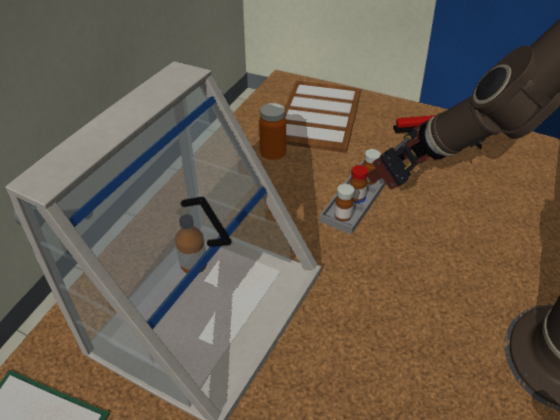

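The jar stands upright in the free place, with its cap at (360,172) in the side view. Its centre measures (0.510, -0.255) m, within about 1 mm of the free place. The sash is up and the robot is clear.

```bash
python3 -c "
from plant import env
print(env.hand_in())"
```

```text
the job is handed in; nothing more can be done
None
```

I handed the job in at about 21 s of the 58 s allowed; the hand-in gave no verdict. The sash is up at about 0.185 m. The red-capped jar stands released in the tray's free place, about 1 mm from its centre. The other jars and bottles looked undisturbed in the last picture.

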